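# Lever up the truing stand and shim it

## Task

The heavy wheel-truing stand leans forward: use the pry bar over the fulcrum of the lever stand, plain nose under the steel crossbar of the stand's lifting eye, to raise its front, and hook the pressed-down bar sideways under the keeper so that it holds by itself. Then slide the shim flat and straight under the raised front rail, on the half of the rail that has no lifting eye, until its plate reaches right across the rail, and finally unhook the bar so that the rail comes down to rest on the shim. Do not shove the truing stand out of its place or disturb the other things on the bench.

Things in the scene. Friction and masses are not known exactly. Their poses are not given: they have to be found in the camera images.
- lever_stand: Dark steel fixture fixed to the bench: foot plate 215 x 90 x 6 mm with a fulcrum block and a keeper hook. Origin on the bench under the fulcrum; x points level to the truing stand, z up. Its fulcrum is a round bar, radius 8 mm, along y, axis at x 0, z 32 mm. A bar lying on it goes between two cheeks (inside y -15 to +15 mm, 16 mm long in x, top z 62 mm).
- fulcrum (a point): Top of the lever stand's fulcrum, midway between the cheeks (x 0, y 0, z 40 mm in the lever stand's frame). The middle of the crossbar lies about 50 mm beyond it, the front rail 80 mm beyond; lay the bar with its nose about 65 mm past it.
- keeper (a point): Middle of the inner edge of the keeper's lip, on its underside (x -165, y -20, z 50 mm in the lever stand's frame). The lip is 24 mm long in x, overhangs y -20 to -57 mm, top z 62 mm; its post fills y -43 to -57 mm; open to +y. The bar comes down beside the lip and swings about the fulcrum to -y under it; a level bar on the fulcrum just touches the underside.
- truing_stand: Loose grey base, about 4.5 kg, 170 mm (x) by 240 mm (y), top z 44 mm, with two uprights 190 mm high at its back. Origin: centre of its underside; front is -x. Stands on two rails along all of y, 25 mm deep in x: front x -85 to -60 mm, rear x +60 to +85 mm, hollow between. The half of the front rail without the lifting eye is y 0 to +120 mm. Starts facing the lever stand within 0.03 rad.
- crossbar (a point): Middle of the underside of the truing stand's lifting-eye crossbar (x -115, y -55, z 33 mm in its frame): steel, 14 mm diameter, along y, free from y -90 to -20 mm between cheeks whose outer faces are at y -98 and -12 mm, from x -131 mm back to the rail. The bar's nose goes under it; 30 mm behind it is the rail.
- rail_edge (a point): Lower front edge of the truing stand's front rail, in the middle of the half without the eye (x -85, y +50, z 0 mm in its frame). Height 0 on the bench, about 14 mm with the bar under the keeper (the base tilts about its rear edge), 8 to 10 mm resting on the shim.
- pry_bar: Straight flat steel bar, 298 mm long, 20 mm wide, 10 mm thick, 0.35 kg, flat on the bench at the start. Origin on its underside at its middle (balance point); x along it to the plain rounded nose at x +153 mm; the other end, x -145 mm, has a black rubber sleeve 44 mm long; z up through its thickness. On the fulcrum, pressing down at its middle takes about 10 to 15 N to lift the stand.
- bar_neck (a point): Point in the pry bar at x -75 mm, half its thickness up: the part that goes under the keeper when the nose is 65 mm past the fulcrum.
- shim: Steel slip shim: plate 75 mm (x) by 40 mm (y) by 8 mm thick, 0.18 kg, with an upright grip lug on its back end, 30 mm (x) by 14 mm (y), top at z 34 mm, at x -37 to -7 mm. Origin at the centre of the plate's underside; x points to the plain front end that goes under the rail (45 mm of plate in front of the lug).
- by_brake_pad_box: Bystander, leave alone: small red cardboard box, 52 x 68 x 24 mm; origin under its centre.
- by_driver_1: Bystander, leave alone: green-handled screwdriver, 180 mm long, 26 mm high.
Things that resemble listed ones, but are neither listed nor needed, are in the scene too. Several things have the shape of the lever_stand; the one meant has the colours described above.

How it is judged (in metres and radians):
On the way, in this order (a step that is already met when the one before it is completed fails the run):
1. the bar, nose under the crossbar, is hooked under the keeper and let go, and holds the front rail raised by more than 11.5 mm (height (world z) of rail_edge above 0.0115 m and contact force between pry_bar and truing_stand above 3 N and contact force between pry_bar and lever_stand above 3 N and contact force between the fingers and pry_bar below 0.5 N and y of bar_neck in the frame of lever_stand below -0.011 m and z of bar_neck in the frame of lever_stand below 0.05 m), for 0.2 s.
2. the shim lies under the front rail, on the half without the eye, while the bar still holds the rail up (more than 10.8 mm) (x of shim in the frame of truing_stand between -0.102 and -0.07 m and y of shim in the frame of truing_stand between -0.008 and 0.108 m and angle between the x axis of shim and the x axis of truing_stand, either way round below 0.3 rad and height (world z) of shim below 0.004 m and height (world z) of rail_edge above 0.0108 m and contact force between pry_bar and truing_stand above 3 N), for 0.2 s.
At the end, for the whole second after the job is handed in: Front rail rests on the shim (edge 6.5-10.6 mm up, shim loaded > 3 N), no longer held by the bar; shim flat, within 0.3 rad of square, in the truing stand's frame at x -102 to -70, y -8 to +108 mm; truing stand within 30 mm of its start; all at rest (x of shim in the frame of truing_stand between -0.102 and -0.07 m and y of shim in the frame of truing_stand between -0.008 and 0.108 m and angle between the x axis of shim and the x axis of truing_stand, either way round below 0.3 rad and height (world z) of shim below 0.002 m and height (world z) of rail_edge between 0.0065 and 0.0106 m and contact force between shim and truing_stand above 3 N and distance of truing_stand from where it was at the start of the episode below 0.03 m and linear speed of each of truing_stand, shim below 0.01 m/s and linear speed of pry_bar below 0.02 m/s); the robot touches nothing.
It fails at once if a loose bystander is moved by more than 40 mm (distance of any of by_brake_pad_box, by_driver_1 from where it was at the start of the episode above 0.04 m).
It fails at once if the truing stand is tipped by more than 0.2 rad (angle between truing_stand's own z axis and vertical above 0.2 rad).
It fails at once if the truing stand is shoved by more than 50 mm (distance of truing_stand from where it was at the start of the episode above 0.05 m).
It also fails if it takes over 64 s, if anything falls off the work surface, if the arm or the gripper's body presses on something with over 40 N, if the wrist force passes 120 N, or if a joint passes its speed limit or range.

## Robot

A 6-joint arm with a two-finger parallel gripper is mounted at the origin on a cart in front of the work surface, level with it; the furniture and walls round the work are solid. World frame = base frame: x ahead of the robot, y to its left, z up, the work surface at z = 0. Lengths are in m, angles in degrees, forces in N, time in s.
With the tool pointing down it reaches from about 0.3 to 1 m from the base axis. Payload 5.1 kg.
Tool frame: the origin (TCP) lies at the very end of the fingers, on their centre line; the grasp point (between the pads) lies 19 mm behind it; z points along the fingers, y is the line along which they close (so a half turn about z gives the same grasp; the last joint's range is limited). The gripper opens to 95 mm and grips with 3 to 60 N. Pads are 20 mm wide; open, the fingers measure 119 mm over their backs; the gripper's body (75 mm by 180 mm) begins 59 mm behind the grasp point.
Start: joints at [-73.43, 7.093, 94.555, -0, 78.352, -4.733], TCP at [0.236, -0.606, 0.185] pointing down, gripper open.
Joint ranges: [-149.61, 149.61], [-58.7, 133.49], [1.44, 155.28], [-77.14, 257.14], [18.33, 153.61], [-166.67, 166.67]. Speed limits (degrees/s): [147.25, 147.25, 180, 180, 180, 180].

## Interface

Orientations are given as [roll, pitch, yaw] about the fixed x, y, z axes, in that order (R = Rz(yaw) Ry(pitch) Rx(roll)).
In Python, from workcell import env, cams, workorder gives the robot as it stands.
- The arm moves only by the tool play_rows, never from a script. Its arguments are lists of equal length, an entry for each row: "dp": the shift along the world's x, y, z in cm, a list of three; "delta_rot": the turn, a rotation vector about the world's x, y, z in degrees, a list of three; "fingers": the opening, from 0 (shut) to 1 (fully open). A call has 1 to 12 rows; each row shifts and turns the commanded pose from where the row before left it; what a row does not reach is not made up. A row lasts 1/12 s, in which the tool goes at most 41.7 mm and 7.16 degrees, less where a joint would pass 70% of its speed; a pose out of reach is approached as far as the arm can. A call with a gripper value outside its range is refused whole. The fingers move at their own pace and stop on an object; "grip_force" is the grip in N (left out, the last holds). Time passes only in rows, so rows that do not move let the fingers close. It gives the time, the measured TCP pose, the force, the opening and the grip force at its end, in the units of the state.
- env.state(): the state, without advancing time (a new reading comes with each control period).
- cams.grab_frame(name): name is "scene" or "top"; returns (picture, depth): 384x512x3 uint8, red, green, blue; 384x512 float32, m along the optical axis (not along the pixel's ray), 0 where there is no reading.
- cams.camera_params(name): a dict with "fx", "fy", "cx", "cy" (pixels), "rvec" (rotation vector, rad) and "tvec" (3), from world to camera coordinates, as OpenCV has them. Camera axes: x right, y down, z forward; pixel columns grow to the right and rows downward; lengths in m; the calibration is good to about 2 mm. A picture is of the moment at which its call begins. camera_params takes no time and is no camera call.
- workorder.close_job(): hands the job in; it is judged then, once.
The state is a dict: "clock": time; "qpos": joint angles; "joint_velocities": joint speeds; "joint_torque": joint torques, N m; "tcp_pos": TCP position; "eef_rot": TCP orientation; "force": force on the tool from outside, world axes, zero at the start; "moment": the same for the moment, N m; "finger_gap": finger opening in m; "grasp_force": force on a finger pad.
Only numpy, scipy, OpenCV 4.12 (cv2) and the standard library are available. Lean on these libraries where they do the work, as an engineer would, in place of code of your own. Each camera call takes 0.05 s, during which the arm holds its last target. There are 200 camera calls.

## Working session

There is one attempt and no reset: what is moved stays moved. The work goes in short steps, Python scripts to look and compute and a tool call to move; the robot and the scene stay as the last step left them, time stands still between calls to the robot, and variables do not carry over. Pictures are saved under pics/ and viewed, at most 10 in all, crops included, and the job is handed in when it is done.

Besides the shell and the picture viewer there is one more tool, called as name(argument=value, ...) on one line, values as JSON. play_rows: Moves the arm, as the interface text tells. Its arguments: {"type":"object","properties":{"dp":{"type":"array","items":{"type":"array","items":{"type":"number"}}},"delta_rot":{"type":"array","items":{"type":"array","items":{"type":"number"}}},"fingers":{"type":"array","items":{"type":"number"}},"grip_force":{"type":"number"}},"required":["dp","delta_rot","fingers"]}

```bash
mkdir -p pics; ls
cat > h.py <<'E'
import numpy as np, cv2
from workcell import env, cams, workorder
def grab(n):
    im,d=cams.grab_frame(n); p=cams.camera_params(n)
    R=cv2.Rodrigues(np.array(p['rvec'],float))[0]; t=np.array(p['tvec'],float).ravel()
    v,u=np.mgrid[:384,:512]
    c=np.stack([(u-p['cx'])/p['fx']*d,(v-p['cy'])/p['fy']*d,d],-1)
    W=(c-t)@R; W[d==0]=np.nan
    return im,d,W
def proj(n,P):
    p=cams.camera_params(n)
    K=np.array([[p['fx'],0,p['cx']],[0,p['fy'],p['cy']],[0,0,1.]])
    return cv2.projectPoints(np.array(P,float).reshape(-1,3),np.array(p['rvec'],float),np.array(p['tvec'],float),K,None)[0].reshape(-1,2)
def save(n,im,s=1):
    cv2.imwrite('pics/'+n,cv2.resize(im[...,::-1],None,fx=s,fy=s,interpolation=cv2.INTER_CUBIC))
E
python3 - <<'E'
from h import *
for n in('top','scene'):
    im,d,W=grab(n); save(n+'0.png',im,1.56); np.savez(n+'0.npz',im=im,W=W)
    p=cams.camera_params(n);R=cv2.Rodrigues(np.array(p['rvec']))[0];print(n,-R.T@np.array(p['tvec']).ravel(),p['fx'],R[2])
print(env.state())
E
```

```text
pics
top [-0.42538336 -0.25862475  1.33411725] 397.1796510957827 [ 0.57802737  0.23025259 -0.78285893]
scene [-0.73887275 -0.83047832  0.8720337 ] 498.76150612545837 [ 0.71258858  0.52510596 -0.46527544]
{'clock': 0.1, 'qpos': array([-7.34328289e+01,  7.13002268e+00,  9.46238306e+01, -1.03090189e-03,
        7.83510798e+01, -4.73412647e+00]), 'joint_velocities': array([-0.02771215, -0.00550503, -0.19727698, -0.01901176, -0.09797614,
        0.01031345]), 'joint_torque': array([ 1.07627845e-04, -4.18881798e+01, -3.61095786e+01,  7.76959816e-02,
        4.61627659e-02, -6.32952447e-05]), 'tcp_pos': array([ 0.23590288, -0.60502132,  0.18353207]), 'eef_rot': array([-1.79895342e+02, -7.65449636e-03,  2.13014996e+01]), 'force': array([ 0.40133997, -0.4869322 , -0.87880101]), 'moment': array([-0.01196172, -0.03008629, -0.0158718 ]), 'grasp_force': 0.0, 'finger_gap': 0.0948830125885621}
```

View pics/top0.png

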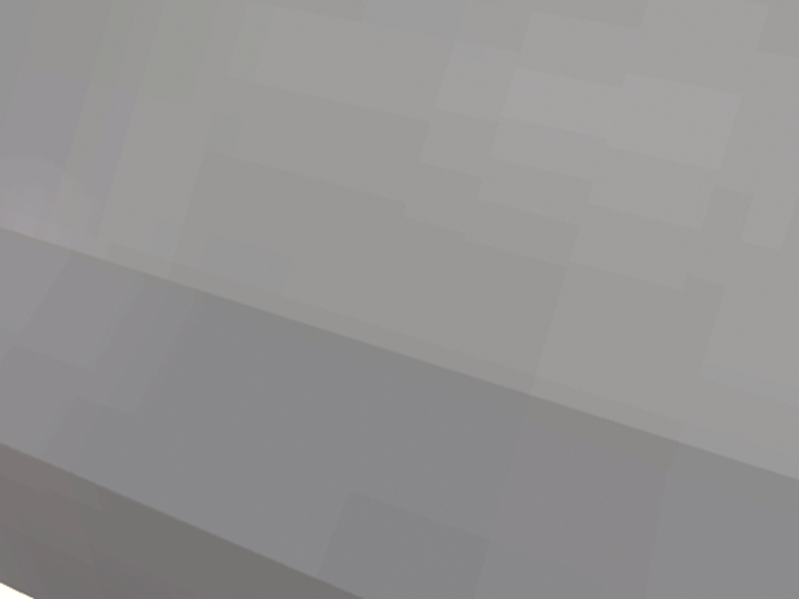

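View pics/scene0.png

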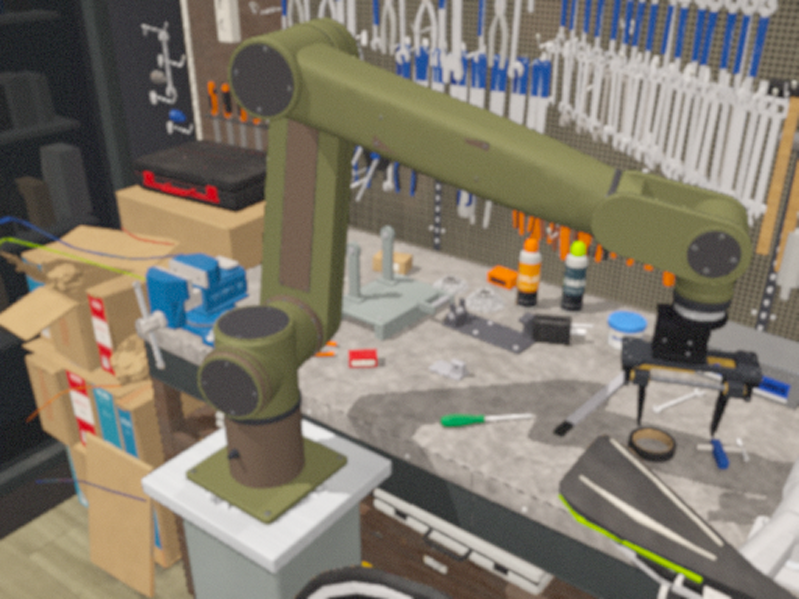

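The top picture is uniform grey, so something close is blocking it. The scene picture shows the truing stand at (400,300), a dark fixture at (490,325), a grey piece at (447,368) that could be the shim, a flat bar with a black end at (600,400), the red box at (362,358) and the green driver at (485,420). Next I check depths and take a close crop.

Run:
```python
from h import *
a=np.load('top0.npz');print(np.nanmin(a['W'],(0,1)),np.nanmax(a['W'],(0,1)),a['W'][::100,::120].round(2).tolist())
b=np.load('scene0.npz');im=b['im'];W=b['W']
c=im[150:310,190:450]; save('crop1.png',c,3.05)
for u,v in [(256,192),(275,185),(310,190),(330,212),(345,207),(286,236),(290,232),(365,275),(395,245),(232,229),(235,170),(305,270)]: print(u,v,W[v,u].round(3))
```

```text
[-0.43602093 -0.2347947  -0.95371009] [-0.38508649  1.20707257  1.31005792] [[[-0.39, -0.21, 1.31], [nan, nan, nan], [nan, nan, nan], [nan, nan, nan], [nan, nan, nan]], [[-0.4, -0.21, 1.3], [nan, nan, nan], [nan, nan, nan], [nan, nan, nan], [nan, nan, nan]], [[nan, nan, nan], [nan, nan, nan], [nan, nan, nan], [nan, nan, nan], [nan, nan, nan]], [[nan, nan, nan], [nan, nan, nan], [nan, nan, nan], [nan, nan, nan], [nan, nan, nan]]]
256 192 [0.603 0.152 0.047]
275 185 [0.699 0.132 0.045]
310 190 [0.771 0.018 0.028]
330 212 [ 0.696 -0.112  0.008]
345 207 [ 0.693 -0.17   0.048]
286 236 [ 0.463 -0.074  0.007]
290 232 [ 0.457 -0.093  0.032]
365 275 [ 0.426 -0.378  0.001]
395 245 [ 0.613 -0.391  0.015]
232 229 [0.372 0.082 0.022]
235 170 [0.795 0.405 0.001]
305 270 [ 0.329 -0.229  0.012]
```

View pics/crop1.png

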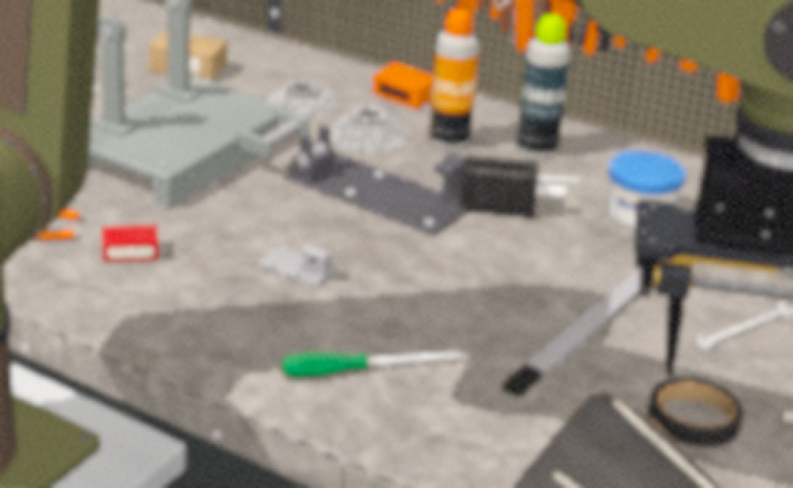

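The crop shows the dark lever stand with its fulcrum cheeks at (315,160) and its keeper end at (450,175), next to a black box at (500,185). The lifting eye is at (275,125), the shim at (300,262) with its lug to the right, and the bar runs from its sleeve at (520,380) up under the gripper.
Lookalikes: light-grey fixtures at (365,125) and (300,95) have the lever-stand shape but the wrong colour. A white spanner at (745,325) resembles the bar. I choose the dark fixture.

Run:
```python
from h import *
b=np.load('scene0.npz');im=b['im'].astype(int);W=b['W']
v,u=np.mgrid[:384,:512]; cx=(u-190)*3.05; cy=(v-150)*3.05
def reg(x0,x1,y0,y1): return (cx>x0)&(cx<x1)&(cy>y0)&(cy<y1)
def rect(name,m):
    P=W[m]; r=cv2.minAreaRect((P[:,:2]*1000).astype(np.float32)); print(name,len(P),np.median(P[:,2]).round(4),np.array(r[0]).round(1),np.array(r[1]).round(1),round(r[2],1)); print(cv2.boxPoints(r).round(0).tolist())
dark=im.max(-1)<105
z=W[...,2]
rect('foot',reg(280,470,140,240)&dark&(abs(z-.006)<.006))
rect('towers',reg(280,345,120,190)&dark&(z>.03))
rect('truetop',reg(60,280,60,200)&(abs(z-.044)<.007)&(im.max(-1)>100))
rect('eye',reg(235,312,90,160)&(z>.022)&(z<.055)&(im.max(-1)>100))
rect('lug',reg(290,335,235,290)&(z>.022))
rect('plate',reg(250,335,235,290)&(z>.0055)&(z<.012))
rect('bar',reg(490,670,250,400)&(z>.0065)&(z<.013))
rect('sleeve',reg(490,545,350,400)&(z>.004)&(z<.03)&dark)
rect('keeper',reg(430,475,140,200)&(z>.03)&(z<.075)&dark)
rect('blackbox',reg(465,540,140,220)&(z>.02)&(z<.1)&dark)
rect('driver',reg(270,480,330,390)&(z>.008)&(z<.04))
s=z[190:215,340:370];
for vv in range(196,224,2): print(vv,[f"{cx[vv,uu]:.0f}:{W[vv,uu,0]*1000:.0f},{W[vv,uu,1]*1000:.0f},{z[vv,uu]*1000:.0f},{im[vv,uu].sum()//3}" for uu in range(330,370,5)])
print((z<0.1)[0].sum())
```

```text
foot 88 0.007 [686.4 -85.8] [187.9 234.1] 54.2
[[537.0, -94.0], [726.0, -230.0], [836.0, -78.0], [646.0, 59.0]]
towers 12 0.052 [650.5  21.7] [41.2 17.2] 15.5
[[628.0, 24.0], [633.0, 8.0], [673.0, 19.0], [668.0, 35.0]]
truetop 1249 0.0443 [605.5 170.2] [216.6 248.2] 88.9
[[479.0, 64.0], [727.0, 60.0], [732.0, 276.0], [483.0, 281.0]]
eye 357 0.0434 [698.3 109.8] [218.5  94.7] 32.6
[[581.0, 91.0], [632.0, 11.0], [816.0, 129.0], [765.0, 209.0]]
lug 50 0.0311 [ 463.7 -103.4] [21.2 30.8] 4.9
[[452.0, -89.0], [454.0, -120.0], [476.0, -118.0], [473.0, -87.0]]
plate 121 0.0083 [451.8 -83.9] [61.1 83.7] 0.1
[[421.0, -42.0], [421.0, -126.0], [482.0, -126.0], [482.0, -42.0]]
bar 316 0.0102 [ 524.8 -431.4] [129.  281.7] 85.2
[[379.0, -484.0], [660.0, -507.0], [671.0, -379.0], [390.0, -355.0]]
sleeve 70 0.0102 [ 411.  -368.8] [21.4 44.2] 82.8
[[388.0, -377.0], [432.0, -382.0], [434.0, -361.0], [390.0, -355.0]]
keeper 80 0.0476 [ 688.  -154.1] [48.6 33.4] 31.0
[[659.0, -152.0], [676.0, -181.0], [717.0, -156.0], [700.0, -127.0]]
blackbox 302 0.0457 [ 770.4 -171.1] [175.8  81.1] 22.5
[[674.0, -167.0
[... 2015 characters left out ...]
, '442:682,-139,6,101', '458:684,-158,11,80', '473:690,-174,14,52', '488:697,-190,16,53', '503:704,-205,18,50', '518:718,-218,16,55', '534:717,-237,23,92']
218 ['427:661,-131,5,108', '442:669,-147,7,102', '458:687,-157,2,95', '473:689,-175,7,67', '488:702,-188,5,54', '503:700,-208,13,51', '518:708,-223,15,46', '534:740,-229,2,101']
220 ['427:647,-138,6,120', '442:655,-154,7,104', '458:670,-166,4,108', '473:691,-175,-2,161', '488:702,-189,-2,141', '503:705,-207,2,108', '518:714,-222,3,94', '534:721,-237,5,101']
222 ['427:630,-148,8,173', '442:641,-161,8,102', '458:669,-167,-3,150', '473:671,-185,2,175', '488:685,-198,0,171', '503:688,-215,5,168', '518:706,-226,0,166', '534:718,-239,-1,151']
0
```

```bash
cat >> h.py <<'E'
from scipy.optimize import least_squares
def avg(n=8):
    A=[cams.grab_frame('scene') for _ in range(n)]
    im=np.mean([a[0] for a in A],0).astype(np.uint8); D=np.stack([a[1] for a in A]); D[D==0]=np.nan
    d=np.nan_to_num(np.nanmedian(D,0)); p=cams.camera_params('scene')
    R=cv2.Rodrigues(np.array(p['rvec'],float))[0]; t=np.array(p['tvec'],float).ravel(); v,u=np.mgrid[:384,:512]
    W=(np.stack([(u-p['cx'])/p['fx']*d,(v-p['cy'])/p['fy']*d,d],-1)-t)@R; W[d==0]=np.nan
    return im,W
def sdf(P,B):
    B=np.array(B)/1000; out=[]
    for b in B:
        c=(b[0::2]+b[1::2])/2; h=(b[1::2]-b[0::2])/2; q=abs(P-c)-h
        out.append(np.linalg.norm(np.maximum(q,0),axis=1)+np.minimum(q.max(1),0))
    return np.min(out,0)
# boxes mm: x0,x1,y0,y1,z0,z1
LEV=[[-8,8,15,23,0,62],[-8,8,-23,-15,0,62],[-8,8,-15,15,0,40],[-177,-153,-57,-20,50,62],[-177,-153,-57,-43,0,62]]
TRU=[[-85,85,-120,120,15,44],[-85,-60,-120,120,0,44],[60,85,-120,120,0,44],[-122,-108,-90,-20,33,47],[-131,-85,-98,-90,15,47],[-131,-85,-20,-12,15,47]]
SHIM=[[-37.5,37.5,-20,20,0,8],[-37,-7,-7,7,0,34]]
BAR=[[-145,153,-10,10,0,10]]
def loc(x,P): 
    c,s=np.cos(x[2]),np.sin(x[2]); d=P-[x[0],x[1],0]; return np.stack([c*d[:,0]+s*d[:,1],-s*d[:,0]+c*d[:,1],P[:,2]],1)
def fit(W,B,x0,zmin=.004,zmax=.07,tol=.012,it=6,mask=None):
    x=np.array(x0,float); P0=W.reshape(-1,3) if mask is None else W[mask]; P0=P0[np.isfinite(P0).all(1)]; P0=P0[(P0[:,2]>zmin)&(P0[:,2]<zmax)]
    for k in range(it):
        t=tol*max(1,3-k); P=P0[abs(sdf(loc(x,P0),B))<t]
        r=least_squares(lambda y:sdf(loc(y,P),B),x,loss='soft_l1',f_scale=.003,x_scale=[.01,.01,.05]); x=r.x
    return x,len(P),np.sqrt(np.mean(r.fun**2))
def w(x,P):
    P=np.array(P,float).reshape(-1,3)/1000; c,s=np.cos(x[2]),np.sin(x[2]); return np.stack([x[0]+c*P[:,0]-s*P[:,1],x[1]+s*P[:,0]+c*P[:,1],P[:,2]],1)
def draw(im,x,B,col,s=3,o=(0,0)):
    for b in B:
        C=w(x,[[b[i],b[2+j],b[4+k]] for i in(0,1) for j in(0,1) for k in(0,1)]); q=((proj('scene',C)-o+.5)*s).astype(int)
        for i in range(8):
            for m in(1,2,4):
                if not i&m: cv2.line(im,tuple(map(int,q[i])),tuple(map(int,q[i|m])),col,1)
E
python3 - <<'E'
from h import *
im,W=avg(8); np.savez('a0.npz',im=im,W=W)
o=(190,150);s=3
big=cv2.resize(im[150:310,190:450],None,fx=s,fy=s,interpolation=cv2.INTER_CUBIC).copy()
for nm,B,x0,zm,c in [('lev',LEV,[.655,.015,1.6],.02,(255,0,0)),('tru',TRU,[.6,.185,1.57],.006,(0,0,255)),('shim',SHIM,[.46,-.08,1.6],.004,(255,0,255)),('bar',BAR,[.51,-.39,0],.004,(0,200,0))]:
    x,n,r=fit(W,B,x0,zm); print(nm,x.round(4),np.degrees(x[2]).round(2),n,r.round(4)); draw(big,x,B,c,s,o)
    np.save(nm+'.npy',x)
big=big; save('ov1.png',big)
E
```

```text
lev [0.6561 0.0176 1.4928] 85.53 288 0.004
tru [0.607  0.1767 1.5751] 90.24 1633 0.0036
shim [ 0.4647 -0.0786  1.5783] 90.43 204 0.0009
bar [ 0.5382 -0.3786 -0.0845] -4.84 378 0.0009
```

View pics/ov1.png

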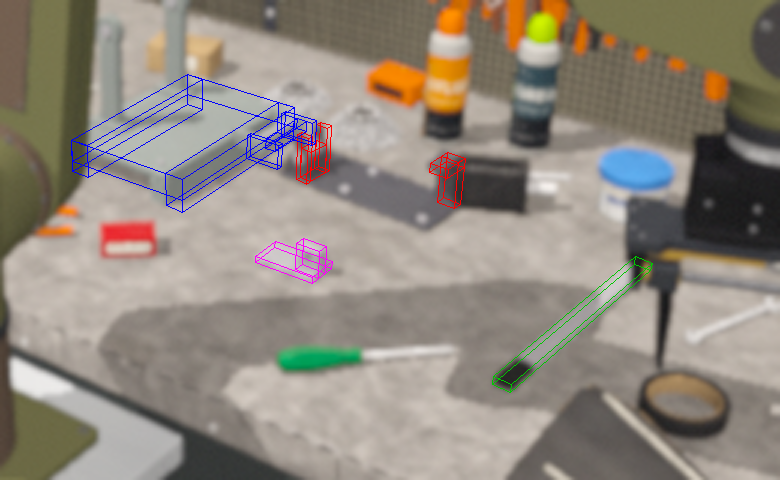

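```bash
cat >> h.py <<'E'
def ray(n,uv,z):
    p=cams.camera_params(n); R=cv2.Rodrigues(np.array(p['rvec'],float))[0]; c=-R.T@np.array(p['tvec'],float).ravel()
    uv=np.atleast_2d(uv).astype(float); r=np.stack([(uv[:,0]-p['cx'])/p['fx'],(uv[:,1]-p['cy'])/p['fy'],np.ones(len(uv))],1)@R
    return c+r*((z-c[2])/r[:,2:])
E
python3 - <<'E'
from h import *
a=np.load('a0.npz');im=a['im'];W=a['W'];g=im.mean(-1)
# near long edge of foot: per column, dark->bright going down
E=[]
for u in range(296,332,1):
    v0=int(150+(172+(u-285)*0)/3) ; 
    base=150+(185+(u-290)*3*58/140-0)/3 -0
    vs=np.arange(int(base)-7,int(base)+8); col=g[vs,u]; dd=np.diff(col); k=dd.argmax(); 
    if dd[k]>8:
        w_=np.clip(dd[max(0,k-1):k+2],0,None); E.append((u,(vs[max(0,k-1):k+2][:len(w_)]+.5)@w_/w_.sum()))
E=np.array(E); print(E[::4].round(1).tolist())
P=ray('scene',E,.003); l=cv2.fitLine((P[:,:2]*1000).astype(np.float32),cv2.DIST_HUBER,0,.01,.01).ravel(); print('foot edge line',l,np.degrees(np.arctan2(l[1],l[0])), P[[0,-1]].round(3).tolist())
c=im[168:232,200:360]; s=5
big=cv2.resize(c,None,fx=s,fy=s,interpolation=cv2.INTER_CUBIC); 
for i in range(0,160,20): cv2.line(big,(i*s,0),(i*s,6),(255,0,0),1)
for i in range(2,64,20): cv2.line(big,(0,i*s),(6,i*s),(255,0,0),1)
save('crop2.png',big)
E
```

```text
[[296.0, 213.5], [300.0, 214.6], [304.0, 211.0], [308.0, 217.7], [312.0, 219.5], [316.0, 221.3], [320.0, 222.5], [324.0, 223.6], [328.0, 225.6]]
foot edge line [ 6.7058109e-02  9.9774909e-01  6.1677795e+02 -8.9789558e+01] 86.15496 [[0.62, -0.015, 0.003], [0.612, -0.162, 0.003]]
```

View pics/crop2.png

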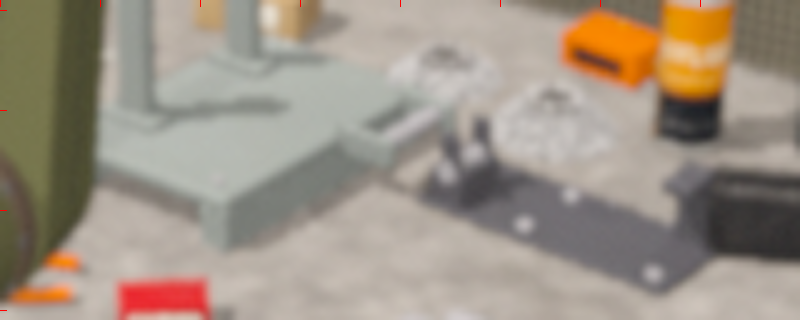

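Crop 2 shows the dark lever stand with its cheeks at (450,165) and (483,140), the near foot corner at (660,293), the keeper at (690,185) and the truing stand's front bottom corner at (226,247). Next I refine the pose fits by rendering.

```bash
cat >> h.py <<'E'
def surf(B,st=2.5):
    pts=[]
    for b in B:
        b=np.array(b,float); ax=[np.arange(b[2*i]+st/2,b[2*i+1],st) for i in range(3)]
        for i in range(3):
            j,k=[m for m in range(3) if m!=i]; J,K=np.meshgrid(ax[j],ax[k])
            for e in (0,1):
                q=np.empty((J.size,3)); q[:,i]=b[2*i+e]; q[:,j]=J.ravel(); q[:,k]=K.ravel(); pts.append(q)
    pts=np.concatenate(pts); return pts[abs(sdf(pts/1000,B))<1e-5]
def rend(x,S):
    p=cams.camera_params('scene'); R=cv2.Rodrigues(np.array(p['rvec'],float))[0]; t=np.array(p['tvec'],float).ravel()
    z=(w(x,S)@R.T+t)[:,2]; q=np.round(proj('scene',w(x,S))).astype(int); D=np.full((384,512),9.)
    np.minimum.at(D,(q[:,1].clip(0,383),q[:,0].clip(0,511)),z); return D
def dep(W):
    p=cams.camera_params('scene'); R=cv2.Rodrigues(np.array(p['rvec'],float))[0]; t=np.array(p['tvec'],float).ravel(); return (W@R.T+t)[...,2]
def fit2(W,B,x0,roi,zmin=0.006,excl=None,span=.02,tau=.012):
    # roi mask of pixels considered; background= bench plane depth. truncated depth difference
    from scipy.optimize import minimize
    S=surf(B); d=dep(W); v,u=np.mgrid[:384,:512]
    bg=dep(ray('scene',np.stack([u.ravel(),v.ravel()],1),0.).reshape(384,512,3))
    ok=roi&np.isfinite(d)
    f=lambda y: np.minimum(abs(np.minimum(rend(y,S),bg)-d)[ok],tau).mean()
    from scipy.optimize import differential_evolution
    r=differential_evolution(f,[(x0[0]-span,x0[0]+span),(x0[1]-span,x0[1]+span),(x0[2]-.12,x0[2]+.12)],maxiter=40,popsize=12,seed=1,tol=1e-4)
    return r.x,r.fun,f(np.array(x0))
E
python3 - <<'E'
from h import *
a=np.load('a0.npz');im=a['im'];W=a['W']
print('trucorner',ray('scene',[245.2,217.4],0).round(4),'footcorner',ray('scene',[332,226.6],.004).round(4))
v,u=np.mgrid[:384,:512]; cx=(u-200)*5; cy=(v-168)*5
R=lambda x0,x1,y0,y1:(cx>x0)&(cx<x1)&(cy>y0)&(cy<y1)
T=[[-85,85,-120,120,15,44],[-85,-60,-120,120,0,44],[60,85,-120,120,0,44],[-122,-108,-90,-20,33,47],[-131,-85,-98,-90,15,47],[-131,-85,-20,-12,15,47]]
roiT=R(105,420,120,260)&~R(110,300,0,125)
x,f,f0=fit2(W,T,np.load('tru.npy'),roiT); print('tru',x.round(4),np.degrees(x[2]),f,f0); np.save('tru.npy',x)
L=LEV+[[-190,25,-57,33,0,6]]
roiL=R(415,705,100,310)&~R(490,625,60,165)&~R(700,900,0,400)
x,f,f0=fit2(W,L,np.load('lev.npy'),roiL); print('lev',x.round(4),np.degrees(x[2]),f,f0); np.save('lev.npy',x)
l=x
s=5;o=(200,168);big=cv2.resize(im[168:232,200:360],None,fx=s,fy=s,interpolation=cv2.INTER_CUBIC).copy()
draw(big,np.load('tru.npy'),T,(0,0,255),s,o);draw(big,np.load('lev.npy'),L,(255,0,0),s,o);save('ov2.png',big)
print('truing origin in lever',loc(l,np.array([[*np.load('tru.npy')[:2],0]])), 'crossbar in lever',loc(l,w(np.load('tru.npy'),[-115,-55,33])))
E
```

```text
trucorner [[0.4922 0.1184 0.    ]] footcorner [[ 0.6132 -0.1651  0.004 ]]Traceback (most recent call last):
  File "<stdin>", line 8, in <module>
  File "h.py", line 78, in fit2
    r=differential_evolution(f,[(x0[0]-span,x0[0]+span),(x0[1]-span,x0[1]+span),(x0[2]-.12,x0[2]+.12)],maxiter=40,popsize=12,seed=1,tol=1e-4)
    return fun(*args, **kwargs)
    ret = solver.solve()
    result = minimize(lambda x:
                        list(self._mapwrapper(self.func, np.atleast_2d(x)))[0],
    ...<2 lines>...
                      bounds=self.limits.T,
                      constraints=self.constraints)
    res = _minimize_lbfgsb(fun, x0, args, jac, bounds,
                           callback=callback, **options)
    f, g = func_and_grad(x)
           ~~~~~~~~~~~~~^^^
    self._update_grad()
    ~~~~~~~~~~~~~~~~~^^
    self.g = self._wrapped_grad(self.x, f0=self.f)
             ~~~~~~~~~~~~~~~~~~^^^^^^^^^^^^^^^^^^^
    g, dct = approx_derivative(
             ~~~~~~~~~~~~~~~~~^
        self.fun,
        ^^^^^^^^^
    ...<2 lines>...
        **self.finite_diff_options,
        ^^^^^^^^^^^^^
[... 412 characters left out ...]
tleast_1d(self.fun(x, *self.args, **self.kwargs))
                      ~~~~~~~~^^^^^^^^^^^^^^^^^^^^^^^^^^^^^^
    fx = self.f(np.copy(x), *self.args)
    list(self._mapwrapper(self.func, np.atleast_2d(x)))[0],
    ~~~~^^^^^^^^^^^^^^^^^^^^^^^^^^^^^^^^^^^^^^^^^^^^^^^
    return self.f(x, *self.args)
           ~~~~~~^^^^^^^^^^^^^^^
  File "h.py", line 76, in <lambda>
    f=lambda y: np.minimum(abs(np.minimum(rend(y,S),bg)-d)[ok],tau).mean()
                                          ~~~~^^^^^
  File "h.py", line 65, in rend
    p=cams.camera_params('scene'); R=cv2.Rodrigues(np.array(p['rvec'],float))[0]; t=np.array(p['tvec'],float).ravel()
ValueError: time passes only in moves, steps and waits
```

Camera params need caching.

```bash
python3 - <<'E'
import re
s=open('h.py').read().replace("cams.camera_params(","cp(")
s=s.replace("from workcell import env, cams, workorder","from workcell import env, cams, workorder\nfrom functools import lru_cache\n@lru_cache\ndef cp(n): return cams.camera_params(n)",1)
s=s.replace("tol=1e-4)","tol=1e-4,polish=False)")
open('h.py','w').write(s)
E
cat > f2.py <<'E'
from h import *
a=np.load('a0.npz');im=a['im'];W=a['W']
v,u=np.mgrid[:384,:512]; cx=(u-200)*5; cy=(v-168)*5
R=lambda x0,x1,y0,y1:(cx>x0)&(cx<x1)&(cy>y0)&(cy<y1)
T=TRU
roiT=R(105,420,120,260)&~R(110,300,0,125)
x,f,f0=fit2(W,T,np.load('tru.npy'),roiT); print('tru',x.round(4),np.degrees(x[2]),f,f0); np.save('tru.npy',x)
L=LEV+[[-190,25,-57,33,0,6]]
roiL=R(415,705,100,310)&~R(490,625,60,165)
x,f,f0=fit2(W,L,np.load('lev.npy'),roiL); print('lev',x.round(4),np.degrees(x[2]),f,f0); np.save('lev.npy',x)
l=x
s=5;o=(200,168);big=cv2.resize(im[168:232,200:360],None,fx=s,fy=s,interpolation=cv2.INTER_CUBIC).copy()
draw(big,np.load('tru.npy'),T,(0,0,255),s,o);draw(big,np.load('lev.npy'),L,(255,0,0),s,o);save('ov2.png',big)
print('truing origin in lever',loc(l,np.array([[*np.load('tru.npy')[:2],0]])), 'crossbar in lever',loc(l,w(np.load('tru.npy'),[-115,-55,33])))
E
time python3 f2.py
```

```text
tru [0.6107 0.1967 1.5273] 87.51037948750496 0.002623163940549113 0.005428279891513319
lev [0.6576 0.0215 1.5066] 86.31979329958116 0.0030006413798491505 0.0033623857846558644
truing origin in lever [[0.17186971 0.05803061 0.        ]] crossbar in lever [[0.05803734 0.000653   0.033     ]]
real	0m29.251s
user	0m30.279s
sys	0m0.204s
```

View pics/ov2.png

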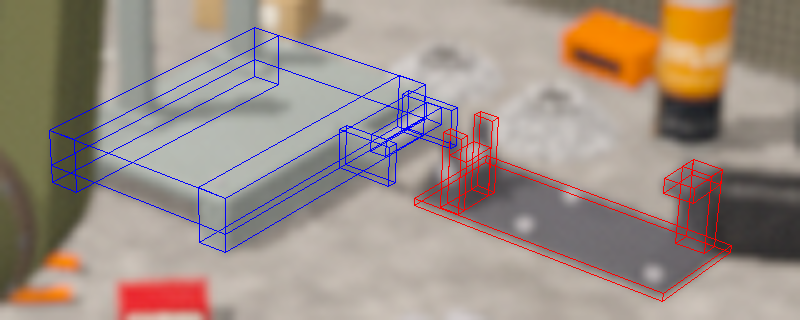

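```bash
cat > f3.py <<'E'
from h import *
a=np.load('a0.npz');im=a['im'];W=a['W']
v,u=np.mgrid[:384,:512]; cx=(u-200)*5; cy=(v-168)*5
R=lambda x0,x1,y0,y1:(cx>x0)&(cx<x1)&(cy>y0)&(cy<y1)
roiT=R(105,460,85,260)&~R(110,300,0,125)
x,f,f0=fit2(W,TRU,np.load('tru.npy'),roiT,span=.012); print('tru',x.round(4),np.degrees(x[2]),f,f0); np.save('tru.npy',x)
roiL=R(415,705,100,310)&~R(490,625,60,165)
for e in (-196,-190,-184):
  for k in (-60,-55):
    x,f,f0=fit2(W,LEV+[[e,e+215,k,k+90,0,6]],np.load('lev.npy'),roiL,span=.01); print(e,k,'lev',x.round(4),np.degrees(x[2]).round(2),round(f,5))
roiK=R(415,510,105,215)|R(655,705,150,200)
x,f,f0=fit2(W,LEV+[[-190,25,-60,30,0,6]],np.load('lev.npy'),roiK,span=.012); print('top lev',x.round(4),np.degrees(x[2]).round(2),round(f,5))
E
python3 f3.py
```

```text
tru [0.6108 0.1971 1.5291] 87.60907350161693 0.003144944777685505 0.003158045846244406
-196 -60 lev [0.656  0.0207 1.5121] 86.64 0.00301
-196 -55 lev [0.6587 0.0227 1.5133] 86.7 0.0032
-190 -60 lev [0.6562 0.0223 1.5114] 86.6 0.00293
-190 -55 lev [0.6584 0.0221 1.5138] 86.73 0.00312
-184 -60 lev [0.6563 0.0205 1.5026] 86.09 0.0029
-184 -55 lev [0.6574 0.0217 1.5222] 87.22 0.0031
top lev [0.6561 0.0204 1.5015] 86.03 0.00456
```

The overlay matches: the lever stand is near (0.6565, 0.022) at 86.5°, and the truing stand near (0.611, 0.197) at 87.6°. I now go to the bar.

play_rows(dp=[[2.75,2.06,0],[2.75,2.06,0],[2.75,2.06,0],[2.75,2.06,0],[2.75,2.06,0],[2.75,2.06,0],[2.75,2.06,0],[2.75,2.06,0],[2.75,2.06,0],[2.75,2.06,0],[2.75,2.06,0],[0,0,-2]], delta_rot=[[0,0,-2.37],[0,0,-2.37],[0,0,-2.37],[0,0,-2.37],[0,0,-2.37],[0,0,-2.37],[0,0,-2.37],[0,0,-2.37],[0,0,-2.37],[0,0,-2.37],[0,0,-2.37],[0,0,0]], fingers=[0.6,0.6,0.6,0.6,0.6,0.6,0.6,0.6,0.6,0.6,0.6,0.6], grip_force=60)

```text
clock: 1.5
tcp_pos: [0.5451, -0.3769, 0.1697]
eef_rot: [179.8, -0.5, -4.5]
force: [-0.2, -0.2, -0.2]
finger_gap: 0.0568
grasp_force: 0.0
```

play_rows(dp=[[0,0,-3.5],[0,0,-3.5],[0,0,-3.5],[0,0,-2],[0,0,0],[0,0,0]], delta_rot=[[0,0,0],[0,0,0],[0,0,0],[0,0,0],[0,0,0],[0,0,0]], fingers=[0.6,0.6,0.6,0.6,0.6,0.6])

```text
clock: 2.0
tcp_pos: [0.5378, -0.3783, 0.0384]
eef_rot: [-179.9, 0.1, -4.8]
force: [-0.4, 0.6, 0.0]
finger_gap: 0.0572
grasp_force: 0.0
```

Run:
```python
from h import *
im,W=avg(4); x,n,r=fit(W,BAR,np.load('bar.npy'),.004,zmax=.02); print(x.round(4),np.degrees(x[2]).round(2),n,r.round(4))
print(env.state()['tcp_pos'],env.state()['eef_rot'])
# extents along bar axis
P=W.reshape(-1,3);P=P[np.isfinite(P).all(1)];L=loc(x,P);m=(abs(L[:,1])<.007)&(abs(L[:,2]-.01)<.004)&(abs(L[:,0])<.2);h=np.sort(L[m,0]);print(h[:6].round(3),h[-6:].round(3))
```

```text
[ 0.5385 -0.3785 -0.0861] -4.94 410 0.0013
[ 0.54029066 -0.3804147   0.04282934] [179.83665966  -0.23696377  -4.77337352]
[-0.146 -0.145 -0.145 -0.145 -0.144 -0.144] [0.144 0.146 0.148 0.148 0.148 0.153]
```

play_rows(dp=[[0,0,-2],[0,0,-1.6],[0,0,0],[0,0,0]], delta_rot=[[0,0,0],[0,0,0],[0,0,0],[0,0,0]], fingers=[0.6,0.6,0.6,0.6])

```text
clock: 2.53
tcp_pos: [0.5387, -0.3791, 0.0043]
eef_rot: [180.0, -0.0, -4.8]
force: [-0.8, -0.5, -0.2]
finger_gap: 0.057
grasp_force: 0.0
```

play_rows(dp=[[0,0,-0.2],[0,0,0],[0,0,0],[0,0,0],[0,0,0],[0,0,0]], delta_rot=[[0,0,0],[0,0,0],[0,0,0],[0,0,0],[0,0,0],[0,0,0]], fingers=[0.6,0.05,0.05,0.05,0.05,0.05], grip_force=60)

```text
clock: 3.03
tcp_pos: [0.5388, -0.3792, 0.0021]
eef_rot: [180.0, -0.0, -4.8]
force: [-0.0, 0.3, 1.1]
finger_gap: 0.0292
grasp_force: 0.0
```

play_rows(dp=[[0,0,0],[0,0,0],[0,0,0],[0,0,0],[0,0,1],[0,0,2],[0,0,3],[0,0,3.5],[0,0,3.5],[0,0,3.5],[0,0,2.5],[0,0,0]], delta_rot=[[0,0,0],[0,0,0],[0,0,0],[0,0,0],[0,0,0],[0,0,0],[0,0,0],[0,0,0],[0,0,0],[0,0,0],[0,0,0],[0,0,0]], fingers=[0.05,0.05,0.05,0.05,0.05,0.05,0.05,0.05,0.05,0.05,0.05,0.05], grip_force=60)

```text
clock: 4.03
tcp_pos: [0.5417, -0.3815, 0.2014]
eef_rot: [179.5, -0.7, -4.8]
force: [0.8, -0.4, 0.8]
finger_gap: 0.0049
grasp_force: 0.0
```

play_rows(dp=[[0.83,1.81,0],[0.83,1.81,0],[0.83,1.81,0],[0.83,1.81,0],[0.83,1.81,0],[0.83,1.81,0],[0.83,1.81,0],[0.83,1.81,0],[0.83,1.81,0],[0.83,1.81,0],[0.83,1.81,0],[0.83,1.81,0]], delta_rot=[[0,0,7],[0,0,7],[0,0,7],[0,0,7],[0,0,7],[0,0,7],[0,0,7],[0,0,7],[0,0,7],[0,0,7],[0,0,7],[0,0,7]], fingers=[0.05,0.05,0.05,0.05,0.05,0.05,0.05,0.05,0.05,0.05,0.05,0.05])

```text
clock: 5.03
tcp_pos: [0.6382, -0.1608, 0.1915]
eef_rot: [-180.0, -0.0, 79.6]
force: [-0.7, 0.0, -0.8]
finger_gap: 0.0046
grasp_force: 0.0
```

play_rows(dp=[[0.83,1.81,0],[0,0,0],[0,0,0],[0,0,0],[0,0,0],[0,0,0],[0,0,0]], delta_rot=[[0,0,7],[-5.99,0.36,0],[-5.99,0.36,0],[-5.99,0.36,0],[-5.99,0.36,0],[0,0,0],[0,0,0]], fingers=[0.05,0.05,0.05,0.05,0.05,0.05,0.05])

```text
clock: 5.62
tcp_pos: [0.6461, -0.1421, 0.1905]
eef_rot: [180.0, 23.9, 86.4]
force: [0.3, -1.5, 0.4]
finger_gap: 0.0049
grasp_force: 0.0
```

```bash
cat >> h.py <<'E'
from scipy.spatial.transform import Rotation as Ro
def barpose(W,p0,R0,zoff=.002,ext=BAR,mask=None):
    """fit 6dof bar (frame at underside middle) from depth; p0,R0 initial"""
    P0=W.reshape(-1,3);P0=P0[np.isfinite(P0).all(1)]
    y=np.zeros(6)
    loc6=lambda y,P:(P-p0-y[:3])@(Ro.from_rotvec(y[3:])*R0).as_matrix()
    for k in range(5):
        t=[.015,.01,.007,.005,.005][k]; L=loc6(y,P0); m=abs(sdf(L,ext))<t; m&=(L[:,2]>.002)&(abs(L[:,0])>.03); P=P0[m]
        r=least_squares(lambda y:np.r_[sdf(loc6(y,P),ext),.02*y[3:]],y,loss='soft_l1',f_scale=.002,x_scale=[.01]*3+[.05]*3); y=r.x
    return p0+y[:3],Ro.from_rotvec(y[3:])*R0,len(P),np.sqrt(np.mean(r.fun**2))
LV=np.array([.6565,.022,1.510])
def lev3(p): return loc(LV,np.atleast_2d(p))[0]
def curbar(W=None):
    s=env.state(); T=Ro.from_euler('xyz',s['eef_rot'],degrees=True); R0=T*Ro.from_euler('x',180,degrees=True)
    p0=s['tcp_pos']-R0.as_matrix()[:,2]*.002
    print('tcp lev',(lev3(s['tcp_pos'])*1000).round(1),'force',s['force'].round(1),'gap',round(s['finger_gap'],4))
    if W is not None:
        p,R,n,r=barpose(W,p0,R0); M=R.as_matrix(); L=Ro.from_euler('z',-LV[2])*R
        print('bar seen: lev org',(lev3(p)*1000).round(1),'nose',(lev3(p+M@[.153,0,0])*1000).round(1),'pitch/yaw rel',(L.as_euler('xyz',degrees=True)).round(1),n,r.round(4))
    L=Ro.from_euler('z',-LV[2])*R0; M=R0.as_matrix()
    print('bar by tcp: org',(lev3(p0)*1000).round(1),'nose',(lev3(p0+M@[.153,0,0])*1000).round(1),L.as_euler('xyz',degrees=True).round(1))
E
python3 - <<'E'
from h import *
im,W=avg(4); curbar(W); np.savez('a1.npz',im=im,W=W)
E
```

```text
tcp lev [-167.2   -0.3  192.4] force [-0.7 -0.3  0.6] gap 0.0048
bar seen: lev org [-168.    -0.3  190.6] nose [-28.2  -1.4 128.5] pitch/yaw rel [-0.2 24.  -0.4] 0 0.0
bar by tcp: org [-168.    -0.3  190.6] nose [-28.2  -1.4 128.5] [-0.2 24.  -0.4]
```

The gap is 5 mm, so the grasp missed. I look for where the bar is now.

Run:
```python
from h import *
a=np.load('a1.npz');im=a['im'];W=a['W']
x,n,r=fit(W,BAR,np.load('bar.npy'),.004,zmax=.02); print(x.round(4),np.degrees(x[2]).round(2),n,r.round(4))
u,v=proj('scene',[x[0],x[1],.01])[0].astype(int);print(u,v)
save('miss.png',im[130:300,190:450],3)
P=W.reshape(-1,3);P=P[np.isfinite(P).all(1)];L=loc(x,P);m=(abs(L[:,1])<.008)&(abs(L[:,2])<.06)
for c in range(-140,150,40): k=m&(abs(L[:,0]*1000-c)<20); print(c,k.sum(),np.median(L[k,2]).round(4))
```

```text
[ 0.5385 -0.3786 -0.0846] -4.85 418 0.0012
381 255
-140 60 0.0094
-100 40 0.0106
-60 43 0.0103
-20 35 0.0105
20 34 0.0103
60 37 0.0102
100 34 0.0104
140 23 0.0102
```

View pics/miss.png

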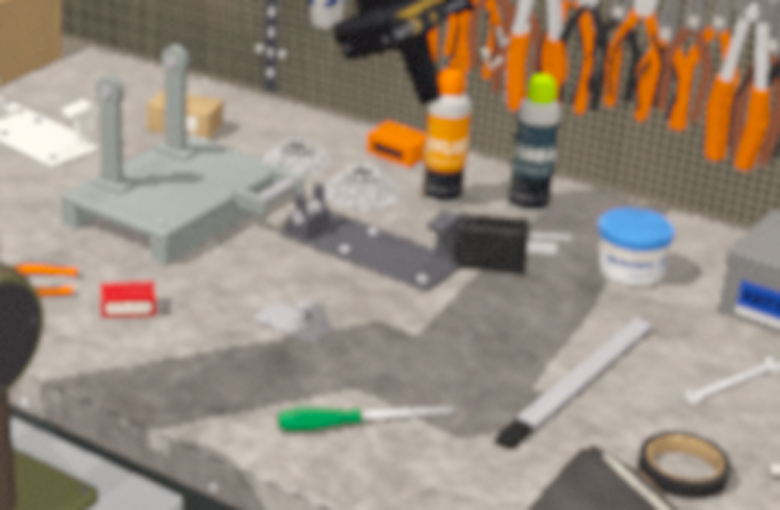

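The picture shows the bar unmoved, from (510,435) to (645,325), so the fingers slid off. The whole truing stand is now visible. I go back, grip deeper and check the gap before lifting.

play_rows(dp=[[-0.83,-1.81,0],[-0.83,-1.81,0],[-0.83,-1.81,0],[-0.83,-1.81,0],[-0.83,-1.81,0],[-0.83,-1.81,0],[-0.83,-1.81,0],[-0.83,-1.81,0],[-0.83,-1.81,0],[-0.83,-1.81,0],[-0.83,-1.81,0],[-0.83,-1.81,0]], delta_rot=[[5.99,-0.36,0],[5.99,-0.36,0],[5.99,-0.36,0],[5.99,-0.36,0],[0,0,-7],[0,0,-7],[0,0,-7],[0,0,-7],[0,0,-7],[0,0,-7],[0,0,-7],[0,0,-7]], fingers=[0.5,0.5,0.5,0.5,0.5,0.5,0.5,0.5,0.5,0.5,0.5,0.5])

```text
clock: 6.82
tcp_pos: [0.5459, -0.3632, 0.1925]
eef_rot: [179.9, -0.1, 29.8]
force: [-0.3, -0.4, -0.4]
finger_gap: 0.0474
grasp_force: 0.0
```

play_rows(dp=[[-0.83,-1.81,-2],[0,0,-3.5],[0,0,-3.5],[0,0,-3.5],[0,0,-1.5],[0,0,0],[0,0,0]], delta_rot=[[0,0,-7],[0,0,-7],[0,0,-7],[0,0,-7],[0,0,-7],[0,0,0],[0,0,0]], fingers=[0.5,0.5,0.5,0.5,0.5,0.5,0.5])

```text
clock: 7.4
tcp_pos: [0.5377, -0.3797, 0.0513]
eef_rot: [-179.9, 0.1, -4.7]
force: [0.2, 0.2, 0.6]
finger_gap: 0.0474
grasp_force: 0.0
```

play_rows(dp=[[0,0,-3],[0,0,-2],[0,0,-0.2],[0,0,0],[0,0,0]], delta_rot=[[0,0,0],[0,0,0],[0,0,0],[0,0,0],[0,0,0]], fingers=[0.5,0.5,0.5,0.5,0.5])

```text
clock: 7.82
tcp_pos: [0.5401, -0.3805, 0.0025]
eef_rot: [179.9, -0.2, -4.7]
force: [0.4, -0.2, -0.2]
finger_gap: 0.0476
grasp_force: 0.0
```

play_rows(dp=[[0,0,0],[0,0,0],[0,0,0],[0,0,0],[0,0,0],[0,0,0],[0,0,0],[0,0,0]], delta_rot=[[0,0,0],[0,0,0],[0,0,0],[0,0,0],[0,0,0],[0,0,0],[0,0,0],[0,0,0]], fingers=[0.05,0.05,0.05,0.05,0.05,0.05,0.05,0.05], grip_force=60)

```text
clock: 8.48
tcp_pos: [0.5386, -0.3789, -0.0004]
eef_rot: [-180.0, 0.0, -4.8]
force: [-0.5, -0.3, 0.5]
finger_gap: 0.0056
grasp_force: 0.0
```

Run:
```python
from h import *
im,W=avg(2); np.savez('a2.npz',im=im,W=W); u,v=proj('scene',env.state()['tcp_pos'])[0]; print(u,v)
u=int(u);v=int(v);c=im[v-60:v+30,u-65:u+65];save('close.png',c,5)
```

```text
381.14350405898654 258.2752398277882h.py:23: RuntimeWarning: All-NaN slice encountered
  d=np.nan_to_num(np.nanmedian(D,0)); p=cp('scene')
```

View pics/close.png

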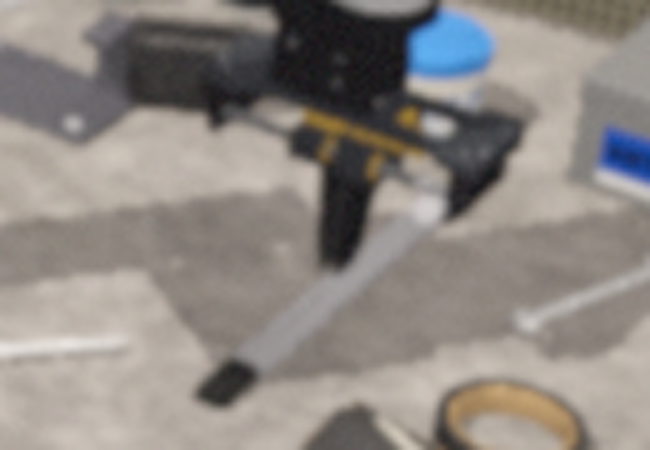

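Close-up: the closed fingertips are at (335,265), roughly 7 px above where the reported TCP projects (325,300). I measure their position by depth.

Run:
```python
from h import *
a=np.load('a2.npz');im=a['im'];W=a['W']
for v in range(234,262,2): print(v,[tuple((W[v,u]*1000).round(0).astype(int) if np.isfinite(W[v,u]).all() else [0])+(int(im[v,u].mean()),) for u in range(376,392,3)])
s=env.state();print(s['tcp_pos'],s['eef_rot'],s['qpos'])
```

```text
234 [(np.int64(662), np.int64(-306), np.int64(1), 184), (np.int64(667), np.int64(-315), np.int64(2), 155), (np.int64(528), np.int64(-375), np.int64(91), 28), (np.int64(529), np.int64(-384), np.int64(94), 36), (np.int64(501), np.int64(-402), np.int64(114), 42), (np.int64(524), np.int64(-403), np.int64(103), 86)]
236 [(np.int64(650), np.int64(-311), np.int64(1), 173), (np.int64(660), np.int64(-318), np.int64(-1), 143), (np.int64(530), np.int64(-375), np.int64(83), 32), (np.int64(529), np.int64(-384), np.int64(88), 36), (np.int64(526), np.int64(-394), np.int64(92), 30), (np.int64(680), np.int64(-351), np.int64(1), 134)]
238 [(np.int64(639), np.int64(-316), np.int64(1), 143), (np.int64(590), np.int64(-344), np.int64(35), 132), (np.int64(529), np.int64(-376), np.int64(77), 34), (np.int64(527), np.int64(-386), np.int64(82), 28), (np.int64(533), np.int64(-393), np.int64(82), 30), (np.int64(671), np.int64(-356), np.int64(0), 160)]
240 [(np.int64(626), np.int64(-322), np.int64(2), 136), (np.int64(531), np.int64(-367), np.int64(66), 120), (np.int64(526), np.int64(-378), np.int64(72), 33), (np.
[... 2779 characters left out ...]
np.int64(-386), np.int64(10), 156), (np.int64(544), np.int64(-389), np.int64(2), 137), (np.int64(551), np.int64(-396), np.int64(1), 125), (np.int64(557), np.int64(-403), np.int64(0), 129)]
260 [(np.int64(503), np.int64(-376), np.int64(11), 152), (np.int64(513), np.int64(-382), np.int64(8), 157), (np.int64(524), np.int64(-387), np.int64(4), 140), (np.int64(537), np.int64(-392), np.int64(0), 129), (np.int64(538), np.int64(-401), np.int64(2), 124), (np.int64(549), np.int64(-407), np.int64(-1), 130)]
[ 5.38522318e-01 -3.78942651e-01 -4.72474341e-04] [-1.79991799e+02  1.02366568e-02 -4.76913256e+00] [-3.98023354e+01  1.79176845e+01  1.00820951e+02  9.56134298e-04
  6.12744538e+01  5.49663383e+01]
```

The real fingertips sit about 35 mm above the reported TCP. I open and go down gently, watching the force.

play_rows(dp=[[0,0,0],[0,0,0],[0,0,0],[0,0,0],[0,0,-1],[0,0,-1],[0,0,-0.5],[0,0,-0.2],[0,0,0]], delta_rot=[[0,0,0],[0,0,0],[0,0,0],[0,0,0],[0,0,0],[0,0,0],[0,0,0],[0,0,0],[0,0,0]], fingers=[0.5,0.5,0.5,0.5,0.5,0.5,0.5,0.5,0.5])

```text
clock: 9.33
tcp_pos: [0.5379, -0.3783, -0.0287]
eef_rot: [-179.9, 0.1, -4.8]
force: [0.5, -0.4, -0.3]
finger_gap: 0.047
grasp_force: 0.0
```

play_rows(dp=[[0,0,-0.2],[0,0,0]], delta_rot=[[0,0,0],[0,0,0]], fingers=[0.5,0.5])

```text
clock: 9.5
tcp_pos: [0.5387, -0.3791, -0.0295]
eef_rot: [180.0, -0.0, -4.8]
force: [-0.7, -0.3, 0.1]
finger_gap: 0.0475
grasp_force: 0.0
```

Run:
```python
from h import *
im,W=avg(3); s=env.state(); print(s['tcp_pos'],s['force'])
u0,v0=proj('scene',[.5385,-.379,0.01])[0]; v,u=np.mgrid[:384,:512]
m=(abs(u-u0)<16)&(v>v0-25)&(v<v0+14)&(im.max(-1)<70)
for c in range(int(u0)-14,int(u0)+15,2):
    k=np.where(m[:,c])[0]
    if len(k): print(c,k.min(),k.max(),(W[k.max()-1,c]*1000).round(0),(W[k.max()-3,c]*1000).round(0))
```

```text
[ 0.53880058 -0.37922335 -0.02911012] [ 1.17701566 -0.8863163  -0.29065625]
367 231 231 [ 511. -333.   99.] [ 681. -264.    1.]
369 231 234 [ 511. -340.   91.] [ 507. -341.  100.]
371 231 235 [ 511. -347.   90.] [ 506. -348.   99.]
373 238 253 [ 528. -354.   18.] [ 529. -353.   25.]
375 236 253 [ 536. -358.   16.] [ 538. -356.   22.]
377 232 245 [ 544. -358.   41.] [ 544. -357.   48.]
389 231 261 [ 524. -409.   13.] [ 530. -406.   16.]
391 231 259 [ 534. -411.   16.] [ 529. -412.   26.]
393 231 254 [ 540. -413.   32.] [ 532. -415.   44.]
395 232 247 [ 538. -416.   59.] [ 506. -426.   86.]
```

play_rows(dp=[[0,0,-0.3],[0,0,0],[0,0,-0.2],[0,0,0]], delta_rot=[[0,0,0],[0,0,0],[0,0,0],[0,0,0]], fingers=[0.5,0.5,0.5,0.5])

```text
clock: 9.98
tcp_pos: [0.5392, -0.3795, -0.0298]
eef_rot: [-180.0, 0.0, -4.8]
force: [-8.0, 6.9, 21.3]
finger_gap: 0.0477
grasp_force: 10.3
```

play_rows(dp=[[0,0,-0.2],[0,0,0],[0,0,0]], delta_rot=[[0,0,0],[0,0,0],[0,0,0]], fingers=[0.5,0.5,0.5])

```text
clock: 10.23
tcp_pos: [0.5392, -0.3795, -0.0299]
eef_rot: [-180.0, 0.1, -4.7]
force: [-12.2, 9.3, 29.3]
finger_gap: 0.0476
grasp_force: 15.0
```

Contact is at a reported z of -30 mm, so the true tip is 30 mm above the reading. I back off about 1 mm and grip.

play_rows(dp=[[0,0,0.75],[0,0,0],[0,0,0],[0,0,0],[0,0,0],[0,0,0],[0,0,0],[0,0,0]], delta_rot=[[0,0,0],[0,0,0],[0,0,0],[0,0,0],[0,0,0],[0,0,0],[0,0,0],[0,0,0]], fingers=[0.5,0.05,0.05,0.05,0.05,0.05,0.05,0.05], grip_force=60)

```text
clock: 10.9
tcp_pos: [0.5383, -0.3786, -0.0297]
eef_rot: [-180.0, 0.0, -4.8]
force: [0.7, 0.4, -1.5]
finger_gap: 0.0192
grasp_force: 60.1
```

play_rows(dp=[[0,0,1],[0,0,2],[0,0,3],[0,0,3.5],[0,0,3.5],[0,0,3.5],[0,0,2.5]], delta_rot=[[0,0,0],[0,0,0],[0,0,0],[0,0,0],[0,0,0],[0,0,0],[0,0,0]], fingers=[0.05,0.05,0.05,0.05,0.05,0.05,0.05])

```text
clock: 11.48
tcp_pos: [0.539, -0.3793, 0.1648]
eef_rot: [179.9, -0.1, -4.8]
force: [1.1, 0.3, -2.7]
finger_gap: 0.0192
grasp_force: 60.0
```

play_rows(dp=[[0.83,1.81,0],[0.83,1.81,0],[0.83,1.81,0],[0.83,1.81,0],[0.83,1.81,0],[0.83,1.81,0],[0.83,1.81,0],[0.83,1.81,0],[0.83,1.81,0],[0.83,1.81,0],[0.83,1.81,0],[0.83,1.81,0]], delta_rot=[[0,0,7],[0,0,7],[0,0,7],[0,0,7],[0,0,7],[0,0,7],[0,0,7],[0,0,7],[0,0,7],[0,0,7],[0,0,7],[0,0,7]], fingers=[0.05,0.05,0.05,0.05,0.05,0.05,0.05,0.05,0.05,0.05,0.05,0.05])

```text
clock: 12.48
tcp_pos: [0.6377, -0.1606, 0.1605]
eef_rot: [-179.9, -0.0, 79.6]
force: [0.0, 0.0, -3.7]
finger_gap: 0.019
grasp_force: 60.0
```

play_rows(dp=[[0.83,1.81,0],[0,0,0],[0,0,0],[0,0,0],[0,0,0],[0,0,0],[0,0,0]], delta_rot=[[0,0,7],[-5.99,0.36,0],[-5.99,0.36,0],[-5.99,0.36,0],[-5.99,0.36,0],[0,0,0],[0,0,0]], fingers=[0.05,0.05,0.05,0.05,0.05,0.05,0.05])

```text
clock: 13.07
tcp_pos: [0.6456, -0.1419, 0.1595]
eef_rot: [-179.9, 23.9, 86.4]
force: [-0.4, -0.9, -2.9]
finger_gap: 0.0193
grasp_force: 60.0
```

Run:
```python
s=open('h.py').read().replace("p0=s['tcp_pos']-R0.as_matrix()[:,2]*.002","p0=s['tcp_pos']+R0.as_matrix()[:,2]*OFF").replace("def curbar(W=None):","OFF=.0295\ndef curbar(W=None):")
open('h.py','w').write(s)
from h import *
im,W=avg(5); np.savez('a3.npz',im=im,W=W); curbar(W)
```

```text
tcp lev [-167.3   -0.2  161.8] force [-0.6  0.2 -3.2] gap 0.0192
bar seen: lev org [-156.    -0.9  188.9] nose [-16.2  -2.4 126.6] pitch/yaw rel [-3.  24.  -0.6] 220 0.0012
bar by tcp: org [-155.3   -0.2  188.8] nose [-15.5  -1.3 126.7] [-0.2 24.  -0.5]
```

The bar is held well and agrees with the kinematics once the 30 mm offset is applied. I descend to the start of the insertion line.

play_rows(dp=[[-0.1,-0.25,-2],[0,0,-2.4],[0,0,-2],[0,0,-1],[0,0,0],[0,0,0]], delta_rot=[[0,0,0.5],[0,0,0],[0,0,0],[0,0,0],[0,0,0],[0,0,0]], fingers=[0.05,0.05,0.05,0.05,0.05,0.05])

```text
clock: 13.82
tcp_pos: [0.6454, -0.1469, 0.0873]
eef_rot: [179.9, 24.0, 86.7]
force: [0.0, -0.6, -3.6]
finger_gap: 0.0197
grasp_force: 60.0
```

Run:
```python
from h import *
im,W=avg(4); np.savez('a4.npz',im=im,W=W); curbar(W)
v,u=np.mgrid[:384,:512]; cx=(u-200)*5; cy=(v-168)*5
R=lambda x0,x1,y0,y1:(cx>x0)&(cx<x1)&(cy>y0)&(cy<y1)
roiT=R(60,460,85,260)&~R(110,300,0,125)
x,f,f0=fit2(W,TRU,np.load('tru.npy'),roiT,span=.012); print('tru',x.round(4),np.degrees(x[2]),f,f0); np.save('tru.npy',x)
print('crossbar in lever',(loc(LV,w(x,[-115,-55,33]))*1000).round(1))
q=proj('scene',w(LV,[[0,15,62],[0,-15,62]]));print(q)
s=5;o=(200,168);big=cv2.resize(im[168:232,200:360],None,fx=s,fy=s,interpolation=cv2.INTER_CUBIC).copy()
draw(big,x,TRU,(0,0,255),s,o);draw(big,LV,LEV[:2],(255,0,0),s,o);save('ov4.png',big)
```

```text
tcp lev [-168.7   -0.7   89.4] force [ 0.8 -0.5 -2.8] gap 0.0192
bar seen: lev org [-159.2   -1.2  116.8] nose [-19.6  -1.2  54.1] pitch/yaw rel [-3.5 24.2  0. ] 225 0.0012
bar by tcp: org [-156.7   -0.4  116.3] nose [-16.9  -0.2  54.1] [-0.4 24.   0.1]
tru [0.6108 0.1973 1.5307] 87.70119090371827 0.0035330553258449185 0.003530460085223574
crossbar in lever [[58.3 -1.1 33. ]]
[[291.01697101 193.97770554]
 [295.8605989  191.17381809]]
```

View pics/ov4.png

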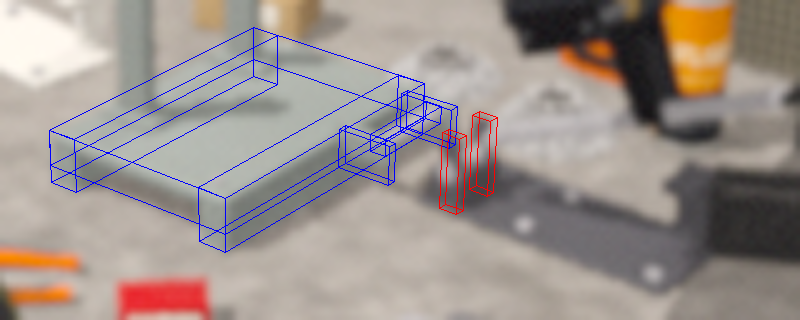

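play_rows(dp=[[0.055,0.912,-0.407],[0.055,0.912,-0.407],[0.055,0.912,-0.407],[0.055,0.912,-0.407],[0.055,0.912,-0.407],[0,0,0]], delta_rot=[[0,0,0],[0,0,0],[0,0,0],[0,0,0],[0,0,0],[0,0,0]], fingers=[0.05,0.05,0.05,0.05,0.05,0.05])

```text
clock: 14.52
tcp_pos: [0.6476, -0.0981, 0.065]
eef_rot: [-180.0, 24.0, 86.9]
force: [0.0, 0.1, -3.8]
finger_gap: 0.0194
grasp_force: 60.0
```

play_rows(dp=[[0.055,0.912,-0.407],[0.055,0.912,-0.407],[0.055,0.912,-0.407],[0.055,0.912,-0.407],[0.055,0.912,-0.407],[0,0,0]], delta_rot=[[0,0,0],[0,0,0],[0,0,0],[0,0,0],[0,0,0],[0,0,0]], fingers=[0.05,0.05,0.05,0.05,0.05,0.05])

```text
clock: 15.02
tcp_pos: [0.6505, -0.053, 0.045]
eef_rot: [180.0, 24.0, 86.8]
force: [-0.1, 0.7, -3.7]
finger_gap: 0.0198
grasp_force: 60.0
```

Run:
```python
from h import *
im,W=avg(3); curbar(W)
```

```text
tcp lev [-77.2   0.7  46.5] force [ 0.3 -0.1 -3.5] gap 0.0192
bar seen: lev org [-61.8   0.7  79.2] nose [81.5  0.8 25.7] pitch/yaw rel [-0.1 20.4  0. ] 127 0.0021
bar by tcp: org [-65.1   0.8  73.4] nose [74.6  1.4 11.1] [-0.1 24.   0.2]
```

Run:
```python
from h import *
def tcp(th,c):
    t=np.radians(th); n=np.array([np.sin(t),np.cos(t)]); a=np.array([np.cos(t),-np.sin(t)])
    return np.array([0,32])+8*n-c*a-29.5*n
th=np.r_[24:-4.01:-2.5454545]; c=81.1-8*np.radians(24-th)
P=np.array([tcp(a,b) for a,b in zip(th,c)]); s=lev3(env.state()['tcp_pos'])*1000; print('now',s.round(1)); print(np.c_[th,P].round(2))
d=np.diff(np.vstack([[s[0],s[2]],P]),axis=0)/10; y=-s[1]/10
print(np.c_[d[:,0]*.0608,d[:,0]*.998,d[:,1]].round(3).tolist())
```

```text
now [-77.2   0.7  46.5]
[[ 24.   -82.83  45.35]
 [ 21.45 -83.01  41.52]
 [ 18.91 -83.02  37.71]
 [ 16.36 -82.85  33.92]
 [ 13.82 -82.51  30.15]
 [ 11.27 -82.    26.42]
 [  8.73 -81.32  22.73]
 [  6.18 -80.47  19.09]
 [  3.64 -79.46  15.51]
 [  1.09 -78.3   11.99]
 [ -1.45 -76.98   8.54]
 [ -4.   -75.5    5.17]]
[[-0.035, -0.566, -0.113], [-0.001, -0.018, -0.382], [-0.0, -0.0, -0.381], [0.001, 0.017, -0.379], [0.002, 0.034, -0.377], [0.003, 0.051, -0.373], [0.004, 0.068, -0.369], [0.005, 0.084, -0.364], [0.006, 0.101, -0.358], [0.007, 0.116, -0.352], [0.008, 0.132, -0.345], [0.009, 0.147, -0.337]]
```

play_rows(dp=[[-0.035,-0.56,-0.113],[0,0,0],[0,-0.02,-0.38],[0,0,-0.38],[0,0.02,-0.38],[0,0.03,-0.38],[0,0.05,-0.37],[0,0,0]], delta_rot=[[0,0,0],[0,0,0],[2.54,-0.155,0],[2.54,-0.155,0],[2.54,-0.155,0],[2.54,-0.155,0],[2.54,-0.155,0],[0,0,0]], fingers=[0.05,0.05,0.05,0.05,0.05,0.05,0.05,0.05])

```text
clock: 15.83
tcp_pos: [0.6513, -0.06, 0.0277]
eef_rot: [179.7, 11.1, 86.5]
force: [-1.2, 6.2, 3.2]
finger_gap: 0.0193
grasp_force: 60.0
```

Run:
```python
from h import *
im,W=avg(3); curbar(W)
```

```text
tcp lev [-82.1   0.2  28.2] force [-0.8  4.6  1.5] gap 0.0194
bar seen: lev org [-77.5  -2.2  63.1] nose [73.5 -6.2 38.6] pitch/yaw rel [ 1.5  9.2 -1.5] 162 0.0022
bar by tcp: org [-76.4   0.3  57.1] nose [73.7  0.6 27.2] [-0.3 11.3  0.1]
```

play_rows(dp=[[0,0.07,-0.37],[0,0.08,-0.36],[0,0.1,-0.36],[0,0,0]], delta_rot=[[2.54,-0.155,0],[2.54,-0.155,0],[2.54,-0.155,0],[0,0,0]], fingers=[0.05,0.05,0.05,0.05])

```text
clock: 16.32
tcp_pos: [0.6516, -0.0578, 0.017]
eef_rot: [179.7, 3.5, 86.6]
force: [0.1, 6.5, 3.4]
finger_gap: 0.0195
grasp_force: 60.0
```

play_rows(dp=[[0,0.12,-0.35],[0,0.13,-0.35],[0,0.15,-0.34],[0,0,-0.2],[0,0,0]], delta_rot=[[2.54,-0.155,0],[2.54,-0.155,0],[2.54,-0.155,0],[0,0,0],[0,0,0]], fingers=[0.05,0.05,0.05,0.05,0.05])

```text
clock: 16.73
tcp_pos: [0.6525, -0.054, 0.0064]
eef_rot: [179.6, -4.0, 86.7]
force: [-1.9, 3.9, 8.9]
finger_gap: 0.0196
grasp_force: 60.0
```

```bash
cat > st.py <<'E'
from h import *
im,W=avg(4); np.savez('last.npz',im=im,W=W); curbar(W)
# truing tilt: heights of top surface near front edge and along x
x=np.load('tru.npy');P=W.reshape(-1,3);P=P[np.isfinite(P).all(1)];L=loc(x,P)
m=(abs(L[:,0])<.075)&(L[:,1]>-.1)&(L[:,1]<.11)&(L[:,2]>.03)&(L[:,2]<.075)&(L[:,0]<.05)
A=np.c_[L[m,0],np.ones(m.sum())]; k=least_squares(lambda q:A@q-L[m,2],[0,.044],loss='soft_l1',f_scale=.002).x
print('truing top: slope',k[0].round(4),'z at x=-85:',(k@[-.085,1]*1000).round(1),'at 0',(k[1]*1000).round(1),m.sum())
E
python3 st.py
python3 - <<'E'
# baseline
exec(open('st.py').read().split('# truing')[0].replace("im,W=avg(4); np.savez('last.npz',im=im,W=W); curbar(W)","W=np.load('a4.npz')['W']"))
exec('# t'+open('st.py').read().split('# t',1)[1])
E
```

```text
tcp lev [-76.1  -0.7   6.5] force [-1.7  2.3  7.3] gap 0.0194
bar seen: lev org [-80.8  -1.4  36.8] nose [72.1  0.1 42.8] pitch/yaw rel [-0.3 -2.2  0.6] 264 0.0014
bar by tcp: org [-78.2  -0.5  36. ] nose [74.5  0.1 46.5] [-0.5 -3.9  0.2]
truing top: slope -0.0814 z at x=-85: 59.8 at 0 52.8 763
truing top: slope 0.0141 z at x=-85: 43.9 at 0 45.1 884
```

The front is raised about 16 mm. I swing the bar 8° under the keeper.

play_rows(dp=[[0.265,-0.01,0],[0.265,-0.01,0],[0.265,0,0],[0.265,0.01,0],[0.05,0,0],[0,0,0]], delta_rot=[[0,0,2],[0,0,2],[0,0,2],[0,0,2],[0,0,0.4],[0,0,0]], fingers=[0.05,0.05,0.05,0.05,0.05,0.05])

```text
clock: 17.43
tcp_pos: [0.6633, -0.0544, 0.0066]
eef_rot: [179.6, -3.9, 95.0]
force: [-3.3, 1.6, 8.3]
finger_gap: 0.0194
grasp_force: 60.2
```

```bash
python3 st.py
```

```text
tcp lev [-75.9 -11.5   6.6] force [-2.6  2.   8.5] gap 0.019
bar seen: lev org [-89.9 -16.7  54. ] nose [60.5 11.2 56.9] pitch/yaw rel [-0.3 -1.1 10.5] 85 0.0021
bar by tcp: org [-77.9 -11.6  36. ] nose [73.1 10.9 46.5] [-0.4 -3.9  8.5]
truing top: slope -0.0827 z at x=-85: 59.8 at 0 52.8 765
```

play_rows(dp=[[0,-0.07,0.18],[0,-0.07,0.18],[0,-0.03,0.15],[0,0,0]], delta_rot=[[-1.27,0,0],[-1.27,0,0],[-0.8,0,0],[0,0,0]], fingers=[0.05,0.05,0.05,0.05])

```text
clock: 17.97
tcp_pos: [0.6634, -0.0564, 0.0102]
eef_rot: [179.9, -0.4, 95.1]
force: [0.3, -3.6, 6.7]
finger_gap: 0.0198
grasp_force: 60.2
```

play_rows(dp=[[0,0,0],[0,0,0],[0,0,0],[0,0,0],[0,0,0]], delta_rot=[[0,0,0],[0,0,0],[0,0,0],[0,0,0],[0,0,0]], fingers=[0.4,0.4,0.4,0.4,0.4])

```text
clock: 18.38
tcp_pos: [0.661, -0.0549, 0.0073]
eef_rot: [-179.9, -0.7, 95.1]
force: [0.7, 0.3, -0.5]
finger_gap: 0.0379
grasp_force: 0.0
```

```bash
python3 st.py
```

```text
tcp lev [-76.6  -9.8   8. ] force [-0.5 -0.9  0.2] gap 0.0377
bar seen: lev org [-63.  -12.5  52.9] nose [87.8 13.3 53.2] pitch/yaw rel [ 1.4 -0.1  9.7] 79 0.0019
bar by tcp: org [-76.9  -9.9  37.5] nose [74.4 12.9 39.2] [ 0.1 -0.7  8.6]
truing top: slope -0.0684 z at x=-85: 57.7 at 0 51.9 779
```

Hooked and holding, with the rail up about 14 mm. I rise and go to the shim.

play_rows(dp=[[0,0,1],[0,0,2.5],[0,0,3.5],[0,0,3],[-4,-0.92,0],[-4,-0.92,0],[-4,-0.92,0],[-4,-0.92,0],[-3.6,-0.82,0],[0,0,0],[0,0,0]], delta_rot=[[0,0,0],[0,0,0],[0,0,0],[0,0,0],[0,0,-1.15],[0,0,-1.15],[0,0,-1.15],[0,0,-1.15],[0,0,0],[0,0,0],[0,0,0]], fingers=[0.4,0.4,0.4,0.4,0.4,0.4,0.4,0.4,0.4,0.4,0.4])

```text
clock: 19.5
tcp_pos: [0.4647, -0.1003, 0.1089]
eef_rot: [180.0, -0.6, 90.4]
force: [0.6, 0.4, 0.3]
finger_gap: 0.0382
grasp_force: 0.0
```

```bash
cat > st2.py <<'E'
from h import *
im,W=avg(4); np.savez('last.npz',im=im,W=W)
exec('# t'+open('st.py').read().split('# t',1)[1])
x,n,r=fit(W,SHIM,np.load('shim.npy'),.004,zmax=.04); print('shim',x.round(4),np.degrees(x[2]).round(1),n,r.round(4)); print('lug',w(x,[-22,0,0])[0].round(4))
p0=w(LV,[-77,-10,38])[0]; p,R,n,r=barpose(W,p0,Ro.from_euler('z',LV[2]+.15)); L=Ro.from_euler('z',-LV[2])*R
print('bar lev org',(lev3(p)*1000).round(1),'neck',(lev3(p+R.as_matrix()@[-.075,0,.005])*1000).round(1),L.as_euler('xyz',degrees=True).round(1),n,r.round(4))
s=env.state();print('tcp',s['tcp_pos'].round(4),s['eef_rot'].round(2))
E
python3 st2.py
```

```text
truing top: slope -0.0697 z at x=-85: 57.6 at 0 51.7 751
shim [ 0.465  -0.0788  1.5601] 89.4 206 0.0012
lug [ 0.4648 -0.1008  0.    ]
bar lev org [-64.1  -9.2  52.9] neck [-137.4  -25.1   58.2] [ 0.8  0.3 12.2] 67 0.002
tcp [ 0.4673 -0.1002  0.1092] [179.97  -0.64  90.51]
```

play_rows(dp=[[0,0,-3.5],[0,0,-3.5],[0,0,-3.5],[0,0,-1.5],[0,0,-0.5],[0,0,0]], delta_rot=[[-0.6,0,0],[0,0,-0.5],[0,0,0],[0,0,0],[0,0,0],[0,0,0]], fingers=[0.4,0.4,0.4,0.4,0.4,0.4])

```text
clock: 20.2
tcp_pos: [0.4654, -0.0995, -0.0183]
eef_rot: [-179.7, -0.1, 90.0]
force: [-0.2, 1.4, 0.1]
finger_gap: 0.0382
grasp_force: 0.0
```

play_rows(dp=[[0,0,0],[0,0,0],[0,0,0],[0,0,0],[0,0,0],[0,0,0],[0,0,0]], delta_rot=[[0,0,0],[0,0,0],[0,0,0],[0,0,0],[0,0,0],[0,0,0],[0,0,0]], fingers=[0.05,0.05,0.05,0.05,0.05,0.05,0.05], grip_force=30)

```text
clock: 20.78
tcp_pos: [0.4665, -0.1005, -0.0155]
eef_rot: [180.0, -0.0, 90.0]
force: [-2.0, 0.4, 6.3]
finger_gap: 0.0136
grasp_force: 29.9
```

play_rows(dp=[[0,0,1],[0,0,2],[1.66,2.44,0],[1.66,2.44,0],[1.66,2.44,0],[1.66,2.44,0],[1.66,2.44,0],[0,0,0],[0,0,0]], delta_rot=[[0,0,0],[0,0,0],[0,0,-0.46],[0,0,-0.46],[0,0,-0.46],[0,0,-0.46],[0,0,-0.46],[0,0,0],[0,0,0]], fingers=[0.05,0.05,0.05,0.05,0.05,0.05,0.05,0.05,0.05])

```text
clock: 21.53
tcp_pos: [0.5491, 0.0229, 0.0135]
eef_rot: [-179.9, -0.1, 87.8]
force: [-1.2, -0.3, -2.0]
finger_gap: 0.014
grasp_force: 29.9
```

```bash
cat > st3.py <<'E'
from h import *
im,W=avg(5); np.savez('last.npz',im=im,W=W)
exec('# t'+open('st.py').read().split('# t',1)[1])
s=env.state();t=s['tcp_pos'];yaw=np.radians(s['eef_rot'][2]); print('tcp',t.round(4),s['eef_rot'].round(2),s['force'].round(1),s['finger_gap'].round(4))
g=[t[0]+.022*np.cos(yaw),t[1]+.022*np.sin(yaw),yaw]
best=min(((lambda q:(q[2],dz,q[0],q[1]))(fit(W-[0,0,dz],SHIM,g,.003,zmax=.04,tol=.008)) for dz in np.arange(-.002,.045,.002)),key=lambda q:q[0]-q[3]*2e-6)
print('shim dz',best[1].round(3),best[2].round(4),np.degrees(best[2][2]).round(1),best[3],best[0].round(5))
q=loc(np.load('tru.npy'),np.array([[*best[2][:2],0]]))[0]*1000;print('shim in truing(seen)',q.round(1),'by tcp',(loc(np.load('tru.npy'),np.array([[g[0],g[1],0]]))[0]*1000).round(1))
E
python3 st3.py
```

```text
truing top: slope -0.0632 z at x=-85: 57.2 at 0 51.8 564Traceback (most recent call last):
  File "st3.py", line 4, in <module>
    s=env.state();t=s['tcp_pos'];yaw=np.radians(s['eef_rot'][2]); print('tcp',t.round(4),s['eef_rot'].round(2),s['force'].round(1),s['finger_gap'].round(4))
                                                                                                                                   ^^^^^^^^^^^^^^^^^^^^^
AttributeError: 'float' object has no attribute 'round'
```

```bash
sed -i "s/,s\['finger_gap'\].round(4))/,s['finger_gap'])/" st3.py; sed "s/im,W=avg(5); np.savez('last.npz',im=im,W=W)/W=np.load('last.npz')['W']/" st3.py > st3b.py; python3 st3b.py
```

```text
truing top: slope -0.0632 z at x=-85: 57.2 at 0 51.8 564
tcp [0.5481 0.0211 0.0131] [-1.7991e+02 -6.0000e-02  8.7600e+01] [-0.4  0.4 -2.1] 0.014035841347634241
shim dz 0.028 [0.548  0.0441 1.4612] 83.7 174 0.00228
shim in truing(seen) [-155.6   56.5    0. ] by tcp [-156.6   55.5    0. ]
```

play_rows(dp=[[0,0,-2],[0,0,-0.7],[0,0,-0.1],[0,0,0],[0,0,0]], delta_rot=[[0,0,0],[0,0,0],[0,0,0],[0,0,0],[0,0,0]], fingers=[0.05,0.05,0.05,0.05,0.05])

```text
clock: 22.2
tcp_pos: [0.5484, 0.0216, -0.0148]
eef_rot: [-179.9, -0.1, 87.6]
force: [0.4, -0.1, -1.4]
finger_gap: 0.0139
grasp_force: 30.0
```

play_rows(dp=[[0.04,1,0],[0.04,1,0],[0.04,1,0],[0.04,1,0],[0,0,0]], delta_rot=[[0,0,0],[0,0,0],[0,0,0],[0,0,0],[0,0,0]], fingers=[0.05,0.05,0.05,0.05,0.05])

```text
clock: 22.62
tcp_pos: [0.5504, 0.0642, -0.0146]
eef_rot: [-179.9, -0.1, 87.8]
force: [-0.5, 0.1, -0.9]
finger_gap: 0.0141
grasp_force: 30.0
```

play_rows(dp=[[0.04,1,0],[0.04,1,0],[0.04,1,0],[0,0,0]], delta_rot=[[0,0,0],[0,0,0],[0,0,0],[0,0,0]], fingers=[0.05,0.05,0.05,0.05])

```text
clock: 22.95
tcp_pos: [0.5516, 0.0937, -0.0147]
eef_rot: [-179.9, -0.1, 87.8]
force: [0.2, 0.9, -2.2]
finger_gap: 0.0138
grasp_force: 30.0
```

```bash
python3 st3.py
```

```text
truing top: slope -0.0604 z at x=-85: 57.0 at 0 51.9 255
tcp [ 0.5515  0.0917 -0.0148] [-1.7993e+02 -5.0000e-02  8.7660e+01] [ 0.3 -0.5 -2.3] 0.013858964521114658
shim dz 0.0 [0.5491 0.1172 1.5449] 88.5 136 0.00319
shim in truing(seen) [-82.5  58.3   0. ] by tcp [-85.9  54.9   0. ]
```

play_rows(dp=[[0,0,-0.1],[0,0,0],[0,0,0],[0,0,0],[0,0,0],[0,0,0],[0,0,2],[0,0,3],[0,0,3],[0,0,3],[0,0,0]], delta_rot=[[0,0,0],[0,0,0],[0,0,0],[0,0,0],[0,0,0],[0,0,0],[0,0,0],[0,0,0],[0,0,0],[0,0,0],[0,0,0]], fingers=[0.05,0.05,0.4,0.4,0.4,0.4,0.4,0.4,0.4,0.4,0.4])

```text
clock: 24.12
tcp_pos: [0.5565, 0.0923, 0.102]
eef_rot: [179.3, -0.1, 87.7]
force: [1.2, 0.0, 0.8]
finger_gap: 0.0376
grasp_force: 0.0
```

play_rows(dp=[[2.2,-2.95,0],[2.2,-2.95,0],[2.2,-2.95,0],[2.2,-2.95,0],[2.2,-2.95,0],[0,0,0],[0,0,0]], delta_rot=[[0,0,1.5],[0,0,1.5],[0,0,1.5],[0,0,1.5],[0,0,1.5],[0,0,0],[0,0,0]], fingers=[0.4,0.4,0.4,0.4,0.4,0.4,0.4])

```text
clock: 24.7
tcp_pos: [0.662, -0.0572, 0.0935]
eef_rot: [-179.9, -0.1, 95.0]
force: [-0.1, 1.0, 0.1]
finger_gap: 0.038
grasp_force: 0.0
```

```bash
cat > st4.py <<'E'
from h import *
im,W=avg(5); np.savez('last.npz',im=im,W=W)
exec('# t'+open('st.py').read().split('# t',1)[1])
x,n,r=fit(W,SHIM,[.5515,.1137,1.53],.003,zmax=.04,tol=.006); print('shim',x.round(4),np.degrees(x[2]).round(1),n,r.round(4),'in truing',(loc(np.load('tru.npy'),np.array([[*x[:2],0]]))[0]*1000).round(1))
P=W.reshape(-1,3);P=P[np.isfinite(P).all(1)];L=loc(LV,P)
m=(L[:,2]>.03)&(L[:,2]<.056)&(L[:,0]>-.235)&(L[:,0]<-.012)&(abs(L[:,1])<.06)
for a in range(-230,-10,20): 
    k=m&(abs(L[:,0]*1000-a)<10)
    if k.sum()>3: print(a,k.sum(),'y',(np.percentile(L[k,1],[5,50,95])*1000).round(0),'z',(np.percentile(L[k,2],[10,50,90])*1000).round(0))
s=env.state();print('tcp',s['tcp_pos'].round(4),s['eef_rot'].round(2),'lev',lev3(s['tcp_pos']).round(4))
E
python3 st4.py
```

```text
truing top: slope -0.0706 z at x=-85: 57.8 at 0 51.8 780
shim [0.553  0.116  1.5565] 89.2 131 0.0023 in truing [-83.5  54.4   0. ]
-230 24 y [-60. -49. -22.] z [37. 48. 52.]
-210 54 y [-59. -36. -19.] z [41. 50. 53.]
-190 45 y [-53. -31. -15.] z [47. 51. 55.]
-170 35 y [-52. -18. -14.] z [44. 50. 55.]
-150 25 y [-20. -16. -10.] z [43. 49. 52.]
-130 27 y [-30. -12.  -8.] z [42. 49. 52.]
-110 25 y [-24. -10.  -5.] z [43. 49. 51.]
-90 26 y [-23.  -7.  -2.] z [44. 50. 51.]
-70 26 y [-17.  -5.   1.] z [44. 49. 51.]
-50 27 y [-15.  -0.   4.] z [43. 49. 51.]
-30 24 y [-14.   1.   6.] z [43. 49. 51.]
tcp [ 0.6609 -0.0544  0.0941] [-1.7992e+02 -8.0000e-02  9.5250e+01] lev [-0.076  -0.009   0.0941]
```

The shim is in place at (-83.5, 54), and the bar is still hooked with its top at 50 mm. I re-grip the bar.

play_rows(dp=[[0,0,-3],[0,0,-3],[0,0,-2],[0,0,-0.6],[0,0,0],[0,0,0]], delta_rot=[[0,0,0],[0,0,0],[0,0,0],[0,0,0],[0,0,0],[0,0,0]], fingers=[0.4,0.4,0.4,0.4,0.4,0.4], grip_force=60)

```text
clock: 25.45
tcp_pos: [0.6619, -0.0551, 0.0091]
eef_rot: [-180.0, -0.1, 95.2]
force: [0.1, -0.5, 0.6]
finger_gap: 0.0377
grasp_force: 0.0
```

play_rows(dp=[[0,0,0],[0,0,0],[0,0,0],[0,0,0],[0,0,0],[0,0,0]], delta_rot=[[0,0,0],[0,0,0],[0,0,0],[0,0,0],[0,0,0],[0,0,0]], fingers=[0.05,0.05,0.05,0.05,0.05,0.05], grip_force=60)

```text
clock: 25.95
tcp_pos: [0.6632, -0.0557, 0.01]
eef_rot: [179.9, -0.0, 95.1]
force: [1.5, -0.0, 4.8]
finger_gap: 0.0195
grasp_force: 60.0
```

play_rows(dp=[[0,0.07,-0.18],[0,0.07,-0.18],[0,0.03,-0.18],[0,0,0],[-0.05,0,0],[-0.265,-0.01,0],[-0.265,0,0],[-0.265,0.01,0],[-0.265,0.01,0],[0,0,0]], delta_rot=[[1.27,0,0],[1.27,0,0],[0.8,0,0],[0,0,0],[0,0,-0.4],[0,0,-2],[0,0,-2],[0,0,-2],[0,0,-2],[0,0,0]], fingers=[0.05,0.05,0.05,0.05,0.05,0.05,0.05,0.05,0.05,0.05])

```text
clock: 26.78
tcp_pos: [0.6518, -0.0538, 0.0054]
eef_rot: [179.6, -3.4, 86.8]
force: [-1.3, 1.4, 10.4]
finger_gap: 0.0196
grasp_force: 60.0
```

Run:
```python
from h import *
curbar()
```

```text
tcp lev [-76.    0.1   5.4] force [-1.3  1.4 10.4] gap 0.0196
bar by tcp: org [-77.7   0.3  34.9] nose [75.   1.  43.9] [-0.4 -3.4  0.3]
```

play_rows(dp=[[0,-0.07,0.17],[0,-0.07,0.17],[0,-0.065,0.175],[0,-0.065,0.175],[0,-0.06,0.175],[0,-0.06,0.175],[0,-0.05,0.18],[0,-0.05,0.18],[0,-0.04,0.18],[0,-0.04,0.18],[0,-0.035,0.185],[0,0,0]], delta_rot=[[-1.27,0.08,0],[-1.27,0.08,0],[-1.27,0.08,0],[-1.27,0.08,0],[-1.27,0.08,0],[-1.27,0.08,0],[-1.27,0.08,0],[-1.27,0.08,0],[-1.27,0.08,0],[-1.27,0.08,0],[-1.27,0.08,0],[0,0,0]], fingers=[0.05,0.05,0.05,0.05,0.05,0.05,0.05,0.05,0.05,0.05,0.05,0.05])

```text
clock: 27.78
tcp_pos: [0.6511, -0.0596, 0.0229]
eef_rot: [179.8, 10.7, 86.8]
force: [0.8, -2.2, 4.4]
finger_gap: 0.019
grasp_force: 60.0
```

Run:
```python
from h import *
curbar()
```

```text
tcp lev [-81.8   0.5  22.9] force [ 0.8 -2.2  4.4] gap 0.019
bar by tcp: org [-76.3   0.6  51.9] nose [74.   1.4 23.6] [-0.2 10.7  0.3]
```

play_rows(dp=[[0,0,0.3],[0,-0.03,0.38],[0,-0.02,0.38],[0,0,0.38],[0,0.02,0.38],[0,0,0.38],[0,0,0]], delta_rot=[[0,0,0],[-2.54,0.155,0],[-2.54,0.155,0],[-2.54,0.155,0],[-2.54,0.155,0],[-2.54,0.155,0],[0,0,0]], fingers=[0.05,0.05,0.05,0.05,0.05,0.05,0.05])

```text
clock: 28.37
tcp_pos: [0.6494, -0.0587, 0.0429]
eef_rot: [-179.9, 23.3, 87.0]
force: [-0.2, 0.2, -0.6]
finger_gap: 0.0195
grasp_force: 60.0
```

Run:
```python
from h import *
curbar()
```

```text
tcp lev [-81.    2.2  42.9] force [-0.2  0.2 -0.6] gap 0.0195
bar by tcp: org [-69.3   2.2  70. ] nose [71.2  3.3  9.4] [ 0.1 23.3  0.5]
```

play_rows(dp=[[0,0,0.25],[-0.055,-0.912,0.407],[-0.055,-0.912,0.407],[-0.055,-0.912,0.407],[-0.055,-0.912,0.407],[-0.055,-0.912,0.407],[-0.055,-0.912,0.407],[-0.055,-0.912,0.407],[-0.055,-0.912,0.407],[-0.055,-0.912,0.407],[-0.055,-0.912,0.407],[0,0,1]], delta_rot=[[0,0,0],[0,0,0],[0,0,0],[0,0,0],[0,0,0],[0,0,0],[0,0,0],[0,0,0],[0,0,0],[0,0,0],[0,0,0],[0,0,0]], fingers=[0.05,0.05,0.05,0.05,0.05,0.05,0.05,0.05,0.05,0.05,0.05,0.05])

```text
clock: 29.37
tcp_pos: [0.6436, -0.153, 0.0966]
eef_rot: [-179.9, 23.3, 86.8]
force: [0.4, 0.3, -4.3]
finger_gap: 0.0193
grasp_force: 60.0
```

```bash
python3 st4.py | head -3; python3 -c "
from h import *
s=env.state();print(s['tcp_pos'],s['eef_rot'],s['force'])"
```

```text
truing top: slope -0.0389 z at x=-85: 52.7 at 0 49.4 813
shim [0.5536 0.1158 1.5273] 87.5 133 0.0022 in truing [-83.7  53.8   0. ]
-230 11 y [-60. -58. -56.] z [36. 45. 55.]
[ 0.64509203 -0.15085755  0.09761044] [179.90726689  23.31385771  86.82559564] [-0.40976319 -0.05626267 -3.82277287]
```

The rail rests on the shim at about 8.8 mm. I carry the bar back to its original place.

play_rows(dp=[[0,0,3.4],[0,0,3.4],[-0.81,-1.74,0],[-0.81,-1.74,0],[-0.81,-1.74,0],[-0.81,-1.74,0],[-0.81,-1.74,0],[-0.81,-1.74,0],[-0.81,-1.74,0],[-0.81,-1.74,0],[-0.81,-1.74,0],[-0.81,-1.74,0]], delta_rot=[[5.8,-0.33,0],[5.8,-0.33,0],[5.8,-0.33,0],[5.8,-0.33,0],[0,0,-7],[0,0,-7],[0,0,-7],[0,0,-7],[0,0,-7],[0,0,-7],[0,0,-7],[0,0,-7]], fingers=[0.05,0.05,0.05,0.05,0.05,0.05,0.05,0.05,0.05,0.05,0.05,0.05])

```text
clock: 30.62
tcp_pos: [0.5632, -0.3256, 0.1646]
eef_rot: [180.0, 0.2, 30.5]
force: [-1.1, -0.1, -3.4]
finger_gap: 0.0193
grasp_force: 60.0
```

play_rows(dp=[[-0.81,-1.74,0],[-0.81,-1.74,0],[-0.81,-1.74,0],[0,0,-4],[0,0,-4],[0,0,-4],[0,0,-4],[0,0,0],[0,0,0]], delta_rot=[[0,0,-7],[0,0,-7],[0,0,-7],[0,0,-7],[0,0,-7],[0,0,0],[0,0,0],[0,0,0],[0,0,0]], fingers=[0.05,0.05,0.05,0.05,0.05,0.05,0.05,0.05,0.05])

```text
clock: 31.37
tcp_pos: [0.5372, -0.3751, 0.0017]
eef_rot: [-179.9, 0.5, -4.1]
force: [1.0, 0.1, -2.6]
finger_gap: 0.0194
grasp_force: 60.0
```

play_rows(dp=[[0,0,-1.5],[0,0,-1],[0,0,-0.3],[0,0,-0.2],[0,0,0]], delta_rot=[[0,0,0],[0,0,0],[0,0,0],[0,0,0],[0,0,0]], fingers=[0.05,0.05,0.05,0.05,0.05])

```text
clock: 31.78
tcp_pos: [0.54, -0.3778, -0.024]
eef_rot: [179.9, 0.1, -4.2]
force: [0.5, 0.2, -4.2]
finger_gap: 0.0196
grasp_force: 60.0
```

play_rows(dp=[[0,0,-0.3],[0,0,-0.2],[0,0,0],[0,0,0]], delta_rot=[[0,0,0],[0,0,0],[0,0,0],[0,0,0]], fingers=[0.05,0.05,0.05,0.05])

```text
clock: 32.12
tcp_pos: [0.5396, -0.3776, -0.0294]
eef_rot: [179.9, 0.1, -4.2]
force: [-0.0, -0.6, -3.2]
finger_gap: 0.0196
grasp_force: 60.0
```

play_rows(dp=[[0,0,0],[0,0,0],[0,0,0],[0,0,0],[0,0,0],[0,0,1],[0,0,3],[0,0,3.5],[0,0,3.5],[0,0,3.5],[0,0,0],[0,0,0]], delta_rot=[[0,0,0],[0,0,0],[0,0,0],[0,0,0],[0,0,0],[0,0,0],[0,0,0],[0,0,0],[0,0,0],[0,0,0],[0,0,0],[0,0,0]], fingers=[0.4,0.4,0.4,0.4,0.4,0.4,0.4,0.4,0.4,0.4,0.4,0.4])

```text
clock: 33.12
tcp_pos: [0.5417, -0.3791, 0.1204]
eef_rot: [179.6, -0.3, -4.2]
force: [0.2, -0.0, -0.3]
finger_gap: 0.0379
grasp_force: 0.0
```

```bash
cat > fin.py <<'E'
from h import *
im,W=avg(5); save('final.png',im[130:300,190:450],3)
exec('# t'+open('st.py').read().split('# t',1)[1])
v,u=np.mgrid[:384,:512]; x,n,r=fit(W,SHIM,[.5515,.1137,1.53],.003,zmax=.04,tol=.006); print('shim',x.round(4),np.degrees(x[2]).round(1),'in truing',(loc(np.load('tru.npy'),np.array([[*x[:2],0]]))[0]*1000).round(1),n)
x,n,r=fit(W,BAR,np.load('bar.npy'),.004,zmax=.02); print('bar',x.round(4),n,r.round(4)); s=env.state();print(s['tcp_pos'],s['force'],s['clock'])
E
python3 fin.py
```

```text
truing top: slope -0.0421 z at x=-85: 52.8 at 0 49.2 803
shim [0.554  0.1154 1.5342] 87.9 in truing [-84.1  53.4   0. ] 129
bar [ 0.5392 -0.3789 -0.0739] 417 0.0011
[ 0.53854431 -0.37664542  0.11319391] [-0.19879615 -0.51146318  0.22892876] 33.3667
```

View pics/final.png

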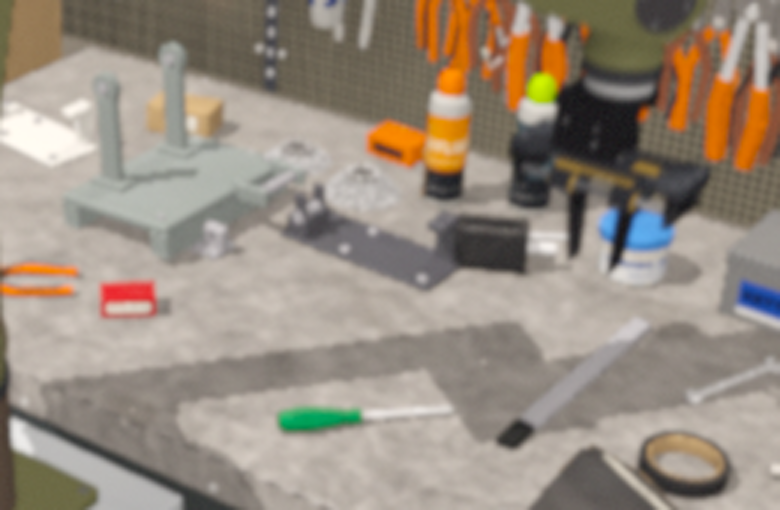

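The final picture shows the shim's lug at (215,238) at the front of the rail, the rail resting on the plate, the bar back on the bench and the other things unmoved. I hand the job in.

```bash
python3 -c "
from workcell import workorder
print(workorder.close_job())"
```

```text
the job is handed in; nothing more can be done
None
```

I handed the job in at about 33 s with the front rail resting on the shim (about 8.8 mm up by camera), the bar unhooked and back on the bench, and the red box and screwdriver unmoved in the last picture; the hand-in returned no verdict.

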